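Stack varnished drawer fronts with separator sheets

ROBOT

A 7-joint arm with a two-finger parallel gripper is mounted at the origin on the work surface. World frame = base frame: x ahead of the robot, y to its left, z up, the work surface at z = 0. Lengths are in m, angles in rad, forces in N, time in s.
With the tool pointing down it reaches from about 0.35 to 0.775 m from the base axis. Payload 3.1 kg.
Tool frame: the origin (TCP) lies at the very end of the fingers, on their centre line; the grasp point (between the pads) lies 19 mm behind it (robot.pinch_z is the distance from the TCP to the grasp point, in m); z points along the fingers, y is the direction in which the jaws open and shut (so a half turn about z gives the same grasp; the last joint's range is limited). The gripper opens to 85 mm and grips with 20 to 120 N. Pads are 22 mm wide; open, the fingers measure 114 mm over their backs; the gripper's body (76 mm by 85 mm) begins 54 mm behind the grasp point. The pads swing forward as they close: fully open they stand 13 mm farther back than shut.
Start: joints at [-1.216, 0.311, 0.014, 1.512, -0.004, 1.319, -0.027], TCP at [0.213, 0.507, 0.231] pointing down, gripper open.
Joint ranges: [-2.7, 2.7], [-0.3, 1.91], [-1.27, 1.3], [0.12, 2.57], [-1.44, 4.58], [0.2, 2.03], [-3.05, 3.05]. Speed limits (rad/s): [2.79, 2.79, 3.14, 3.14, 3.14, 3.14, 3.14].

INTERFACE

Orientations are given as a rotation vector (axis times angle).
In Python, from cell import robot gives the robot as it stands.
- The arm moves only by the tool step_arm, never from a script. Its argument "deltas" is a list of rows, each an object of numbers: "dx", "dy", "dz": the shift along the tool's x, y, z in mm; "yaw": the turn about the tool's z in degrees. In form: [{"dx": .., "dy": .., "dz": .., "yaw": ..}, ...]. A call has 1 to 5 rows; each row is the pose to reach, as a shift and turn from the pose measured when the call began, along the tool's axes at that moment; what a row does not reach only later rows make up. A row lasts 1/10 s, in which the tool goes at most 50 mm and 8.59 degrees, less where a joint would pass 70% of its speed; a pose out of reach is approached as far as the arm can. A call with a gripper value outside its range is refused whole. "fingers" is the finger opening in mm, from 0 to 85.4, set as the call begins (left out, the last holds). The fingers move at their own pace and stop on an object; "grip_force" is the grip in N (left out, the last holds). Time passes only in rows, so rows that repeat a pose let the fingers close. It gives the time, the measured TCP pose, the force and the opening at its end, in the units of the state.
- robot.state(): the state, without advancing time (a new reading comes with each control period).
- robot.grab_frame(name): name is "side" or "top" or "wrist"; returns a dict with "pixels" (420x560x3 uint8, red, green, blue), "depth" (420x560 float32, m along the optical axis (not along the pixel's ray), 0 where there is no reading), "vfov" (degrees; the focal length in pixels is half the picture's height over the tangent of half this angle, whatever the lens; pixels are square), "cx", "cy" (the principal point, pixels), "R" (3x3) and "t" (3): a world point X has camera coordinates R X + t; the wrist camera has in their place "mount" (4x4, takes a point from camera to tool coordinates, whose origin is the TCP and whose axes are the flange's). Camera axes: x right, y down, z forward; pixel columns grow to the right and rows downward; lengths in m; the calibration is good to about 2 mm. A picture is of the moment at which its call begins: read the wrist's pose just before it.
- robot.close_job(): hands the job in, once; it reports no verdict.
The state is a dict: "time": time; "q": joint angles; "joint_velocities": joint speeds; "effort": joint torques, N m; "ee_pos": TCP position; "eef_rot": TCP orientation; "wrist_force": force on the tool from outside, world axes, zero at the start; "torque": the same for the moment, N m; "opening": finger opening in m.
Only numpy, scipy, OpenCV 4.12 (cv2) and the standard library are available. Lean on these libraries where they do the work, as an engineer would, in place of code of your own. Each camera call takes 0.05 s, during which the arm holds its last target.

TASK

Stack the varnished drawer fronts to cure: lay the loose bearer flat on the bench parallel to the screwed-down one, 8 cm from it centre to centre on the robot's side, with their ends in line, then stack the fronts flat across the two bearers, the longest at the bottom and the shortest on top, all centred and square over the bearers, with one hardboard separator sheet on every front, the topmost included. Finish by laying the steel block on its broad face in the middle of the top sheet; leave a sheet that is not needed flat on the bench, and do not push the tape measure or the sanding block about.

Things in the scene. Friction and masses are not known exactly. Their poses are not given: they have to be found in the camera images.
- bearer_fixed: grey weathered wooden batten, 22 (x) x 120 (y) x 18 mm high, screwed flat to the plywood bench in the middle of the work area (two steel screw heads); cannot move. Origin: centre of its underside, on the bench. Its x axis points across it and away from the robot, its y axis runs along it, z up
- bay (a point): point between where the two bearers belong: 40 mm from the screwed bearer's centre along its -x, at the height of the bearers' tops (18 mm); the middle of the stack. It has the screwed bearer's axes
- bearer_loose: the other, loose batten, same size 22 (x) x 120 (y) x 18 (z) mm, 35 g, lying on the bench at one side. Origin: centre of the solid
- block: bare steel set-up block with six drilled holes through its broad faces, 75 (x) x 50 (y) x 25 (z) mm, about 0.7 kg, lying flat on the bench at the other side. Origin: centre of the solid
- front_a: varnished wooden drawer front, 150 (x) x 56 (y) x 16 (z) mm, the longest of four sizes, with two dark handle holes; lies flat on the bench, may be absent (three or all of the four sizes are there). Origin: centre of the solid
- front_b: varnished wooden drawer front, 130 (x) x 56 (y) x 16 (z) mm, the second longest of four sizes, with two dark handle holes; lies flat on the bench, may be absent (three or all of the four sizes are there). Origin: centre of the solid
- front_c: varnished wooden drawer front, 110 (x) x 56 (y) x 16 (z) mm, the third longest of four sizes, with two dark handle holes; lies flat on the bench, may be absent (three or all of the four sizes are there). Origin: centre of the solid
- front_d: varnished wooden drawer front, 90 (x) x 56 (y) x 16 (z) mm, the shortest of four sizes, with two dark handle holes; lies flat on the bench, may be absent (three or all of the four sizes are there). Origin: centre of the solid
- sheet_0: separator sheet of bare dark brown hardboard, stiff, 150 (x) x 62 (y) x 6 (z) mm, 50 g, one of four alike; lies flat on the bench. Origin: centre of the solid
- sheet_1: separator sheet of bare dark brown hardboard, stiff, 150 (x) x 62 (y) x 6 (z) mm, 50 g, one of four alike; lies flat on the bench. Origin: centre of the solid
- sheet_2: separator sheet of bare dark brown hardboard, stiff, 150 (x) x 62 (y) x 6 (z) mm, 50 g, one of four alike; lies flat on the bench. Origin: centre of the solid
- sheet_3: separator sheet of bare dark brown hardboard, stiff, 150 (x) x 62 (y) x 6 (z) mm, 50 g, one of four alike; lies flat on the bench. Origin: centre of the solid
- tape: yellow and black tape measure, 70 x 45 x 64 mm high, loose, standing between the robot and the stack. Not part of the job. Origin: centre of its underside
- sander: cork sanding block, 110 x 62 x 22 mm, loose, beyond the stack. Not part of the job. Origin: centre of its underside
Things that resemble listed ones, but are neither listed nor needed, are in the scene too. What is shaped like the bearer_loose but blue or red is not meant.

How it is judged:
By the outcome, as a careful person would: the job done as asked, in the order asked, and still so for the second after the job is handed in, with the robot touching nothing.
Of front_a, front_b, front_c, front_d only 3 to 4 are there at a start; the rules pass over those that are not, and their reading is None.
At some moment in a run one of front_a, front_b, front_c, front_d, block may be knocked a few centimetres aside while the robot is not near it.
Once in a run the grip may slacken for a moment while it holds something.
It also fails if it takes over 210 s, if anything falls off the work surface, if the arm or the gripper's body presses on something with over 40 N, if the wrist force passes 120 N, or if a joint passes its speed limit or range.

## Working session

There is one attempt and no reset: what is moved stays moved. The work goes in short steps, Python scripts to look and compute and a tool call to move; the robot and the scene stay as the last step left them, time stands still between calls to the robot, and variables do not carry over. Pictures are saved under pics/ and viewed, and the job is handed in when it is done.

Besides the shell and the picture viewer there is one more tool, called by a JSON object that holds its "fn" and its "kwargs", one argument or row to a line. step_arm: Moves the arm, as the interface text tells. Its arguments: {"type":"object","properties":{"deltas":{"type":"array"},"fingers":{"type":"number"},"grip_force":{"type":"number"}},"required":["deltas"]}

```bash
ls -la; mkdir -p pics
cat > h.py <<'E'
import numpy as np, cv2
from cell import robot
from scipy.spatial.transform import Rotation as Ro
def grab(n,save=None):
    s=robot.state(); f=robot.grab_frame(n); f['s']=s; f['n']=n
    if save: cv2.imwrite('pics/%s.png'%save, f['pixels'][:,:,::-1])
    np.savez('/tmp/%s.npz'%n, **{k:v for k,v in f.items() if k not in('s','n')}, ee=s['ee_pos'], rot=s['eef_rot'])
    return f
def foc(f): return f['pixels'].shape[0]/2/np.tan(np.radians(float(f['vfov']))/2)
def cam2w(f,P):
    if 'mount' in f:
        M=np.array(f['mount']); P=P@M[:3,:3].T+M[:3,3]
        R=Ro.from_rotvec(f['s']['eef_rot']).as_matrix(); return P@R.T+np.array(f['s']['ee_pos'])
    return (P-np.array(f['t']))@np.array(f['R'])
def cloud(f):
    F=foc(f); d=f['depth']; v,u=np.mgrid[:d.shape[0],:d.shape[1]]
    P=np.stack([(u-f['cx'])/F*d,(v-f['cy'])/F*d,d],-1).reshape(-1,3)
    W=cam2w(f,P).reshape(d.shape+(3,)); W[d<=0]=np.nan; return W
E
python3 - <<'E'
from h import *
for n in('top','side','wrist'):
    f=grab(n,n+'0'); print(n,f['vfov'],f['cx'],f['cy'],f.get('R'),f.get('t'),f.get('mount'))
print(robot.state(),robot.pinch_z)
E
```

```text
total 12
drwxr-xr-x  3 agent agent 4096 Dec  5 23:12 .
drwxr-xr-x 23 root  root  4096 Dec  5 23:12 ..
drwxr-xr-x  2 agent agent 4096 Dec  5 23:12 pics
top 44.53592556013777 276.88519828159554 213.01573570488014 [[ 0.00717654 -0.99996228 -0.0048918 ]
 [-0.99198709 -0.00650208 -0.12617182]
 [ 0.12613525  0.00575808 -0.99199634]] [-0.01277157  0.48776282  1.38893218] None
side 55.17024462990348 285.1838442516789 209.52794490184792 [[ 0.99932742 -0.03629359  0.00524235]
 [-0.0152326  -0.54089268 -0.84095367]
 [ 0.03335678  0.84030821 -0.54108173]] [-0.49843586  0.05380687  1.06727947] None
wrist 70.0616117471886 271.92934063462076 211.92385107615146 None None [[-4.96941410e-04 -9.46945932e-01 -3.21392523e-01  8.38885083e-02]
 [ 9.99998724e-01 -9.58589886e-04  1.27816295e-03 -6.70758806e-05]
 [-1.51843483e-03 -3.21391478e-01  9.46945200e-01 -1.42935002e-01]
 [ 0.00000000e+00  0.00000000e+00  0.00000000e+00  1.00000000e+00]]
{'time': 0.15, 'q': array([-1.21567386,  0.31154689,  0.01403742,  1.51268229, -0.00441279,
        1.31921993, -0.02719466]), 'joint_velocities': array([ 0.00030271, -0.00286827,  0.00046845, -0.00702577, -0.0003619 ,
        0.00032414, -0.00138419]), 'effort': array([ 4.16753492e-04, -3.80274153e+01,  1.46411131e-01, -2.30849165e+01,
        1.23035695e-02,  9.72344074e-03, -1.40088261e-05]), 'ee_pos': array([0.21235582, 0.50674654, 0.23047063]), 'eef_rot': array([-6.19132607e-01, -3.07969298e+00,  2.83329143e-03]), 'wrist_force': array([-0.94329869,  0.32430262,  0.51191603]), 'torque': array([ 0.04270169, -0.03189684, -0.03665618]), 'opening': 0.08520684920686472} 0.0187
```

View pics/top0.png

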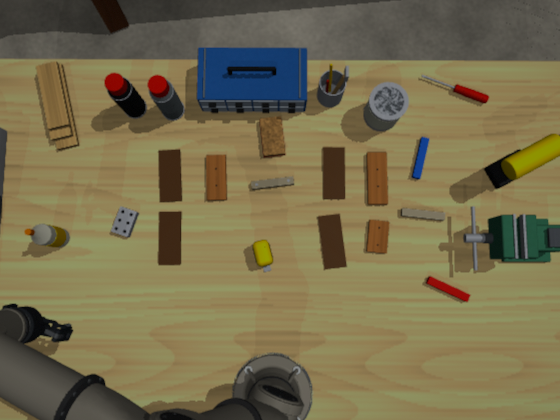

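View pics/side0.png

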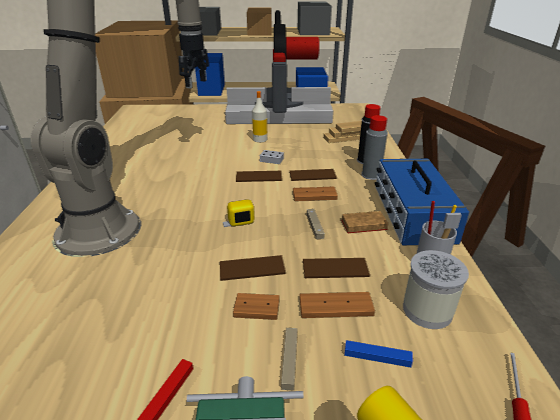

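View pics/wrist0.png

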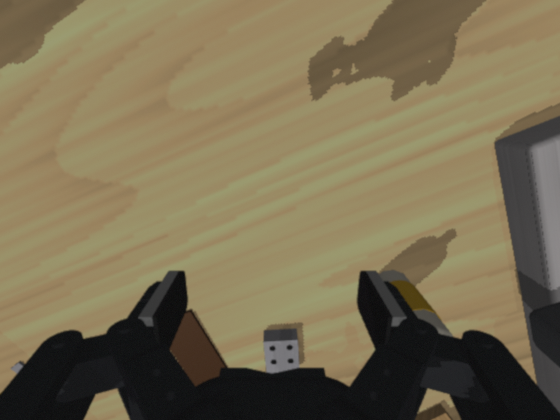

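The top view shows three fronts at (216,177), (376,178) and (377,237), and sheets at (170,175), (170,238), (334,173) and (332,241). The fixed bearer is at (272,183), the loose one at (422,214), the block at (124,222), the tape at (262,253) and the sander at (272,138).

```bash
cat >> h.py <<'E'
def rect(W,u0,u1,v0,v1,zmin,zmax=1.0,verbose=True):
    S=W[v0:v1,u0:u1].reshape(-1,3); S=S[np.isfinite(S[:,0])]
    S=S[(S[:,2]>zmin)&(S[:,2]<zmax)]
    if len(S)<10: return None
    z=np.median(S[:,2])
    (c,wh,a)=cv2.minAreaRect((S[:,:2]*1000).astype(np.float32))
    if wh[0]<wh[1]: wh=wh[::-1]; a+=90   # a: direction of long side, deg from +x
    a=(a+90)%180-90
    return np.round([c[0],c[1],wh[0],wh[1],a,z*1000,len(S)],1)
E
python3 - <<'E'
from h import *
f=grab('top'); W=cloud(f)
print('bench z',np.nanmedian(W[280:320,300:400,2]),np.nanmedian(W[100:140,200:240,2]),np.nanmedian(W[200:220,180:220,2]))
B=dict(sh0=(150,190,140,205),sh1=(150,190,207,272),sh2=(315,355,142,205),sh3=(312,355,208,275),fL=(200,235,148,207),fR=(360,395,145,210),fS=(360,395,214,260),bf=(243,300,170,195),bl=(395,450,200,228),blk=(106,142,202,245),tape=(248,276,234,272),sander=(255,290,115,160))
for k,b in B.items(): print(k,rect(W,*b,0.0035 if k[:2]=='sh' else 0.009))
E
```

```text
bench z -0.0003155053070927446 0.0018491617632466384 -9.873929441156383e-05
sh0 [ 607.7  297.8  185.9  112.6    1.9    6.2 1038. ]
sh1 [ 416.3  291.4  182.   110.1    2.1    6.4 1041. ]
sh2 [ 6.075e+02 -1.726e+02  1.808e+02  1.112e+02 -2.000e-01  6.200e+00
  9.950e+02]
sh3 [ 414.2 -167.4  185.5  118.6   -0.     6.4 1068. ]
fL [595.  160.2 139.1  76.9   1.   15.7 897. ]
fR [ 5.994e+02 -2.823e+02  1.656e+02  7.330e+01  4.000e-01  1.530e+01
  1.025e+03]
fS [ 426.1 -288.4   90.    58.3   -6.3   15.3  651. ]
bf [575.8   5.7 119.9  23.6 -82.6  17.6 350. ]
bl [ 484.5 -416.7  122.3   50.3  -86.4   17.6  360. ]
blk [461.8 418.3  74.9  53.4 -18.4  24.7 521. ]
tape [375.7  30.3  69.7  46.7  14.5  59.4 424. ]
sander [709.4   7.2 111.6  61.9   6.9  21.4 837. ]
```

```bash
cat >> h.py <<'E'
def obj(f,W,u0,u1,v0,v1,zmin,ztop,zmax=1.0,dark=None):
    """mask by height; contour of largest component, back-projected onto plane z=ztop (m)"""
    Z=W[v0:v1,u0:u1,2]; m=(Z>zmin)&(Z<zmax)
    if dark is not None: m=f['pixels'][v0:v1,u0:u1].astype(int).sum(-1)<dark
    m=m.astype(np.uint8); m=cv2.medianBlur(m,3)
    n,l,st,_=cv2.connectedComponentsWithStats(m,connectivity=4)
    i=1+np.argmax(st[1:,4]); v,u=np.nonzero(l==i)
    F=foc(f); d=np.stack([(u+u0-f['cx'])/F,(v+v0-f['cy'])/F,np.ones(len(u))],-1)
    O=cam2w(f,np.zeros((1,3)))[0]; D=cam2w(f,d)-O
    P=O+D*((ztop-O[2])/D[:,2])[:,None]
    (c,wh,a)=cv2.minAreaRect((P[:,:2]*1000).astype(np.float32))
    if wh[0]<wh[1]: wh=wh[::-1]; a+=90
    a=(a+90)%180-90
    Q=P[:,:2]*1000; mc=Q.mean(0); w,V=np.linalg.eigh(np.cov((Q-mc).T)); e=V[:,1]
    pa=np.degrees(np.arctan2(e[1],e[0])); pa=(pa+90)%180-90
    return np.round([c[0],c[1],wh[0],wh[1],a, mc[0],mc[1],pa,np.nanmedian(W[v+v0,u+u0,2])*1000],1)
E
python3 - <<'E'
from h import *
f=grab('top'); W=cloud(f)
B=dict(sh0=(150,190,140,205),sh1=(150,190,207,272),sh2=(315,355,142,205),sh3=(312,355,208,275),fL=(200,235,148,207),fR=(360,395,145,210),fS=(360,395,214,260),bf=(243,300,170,195),bl=(395,450,200,228),blk=(106,142,202,245),tape=(248,276,234,272),sander=(255,290,115,160))
H=dict(sh=6,fL=16,fR=16,fS=16,bf=18,bl=18,bk=25,ta=64,sa=22)
for k,b in B.items(): print(k,obj(f,W,*b,0.009,H.get(k[:2],25)/1000,dark=200 if k[:2]=='sh' else None))
def crop(n,b,s=8):
    im=f['pixels'][b[2]:b[3],b[0]:b[1],::-1]; cv2.imwrite('pics/%s.png'%n,cv2.resize(im,None,fx=s,fy=s,interpolation=cv2.INTER_CUBIC))
crop('c_mid',(230,310,110,185),8)
E
```

```text
sh0 [597.3 295.9 148.7  62.5   2.1 596.6 296.6   3.7   5.7]
sh1 [418.9 292.5 147.4  61.5   1.8 418.2 291.4   1.7   5.7]
sh2 [ 6.085e+02 -1.681e+02  1.479e+02  6.270e+01 -2.000e-01  6.069e+02
 -1.688e+02  8.000e-01  5.700e+00]
sh3 [ 413.1 -162.2  147.6   62.1    7.1  412.6 -162.5    7.2    5.6]
fL [590.  164.9 129.7  54.    1.1 589.4 164.9   1.4  15.5]
fR [ 5.901e+02 -2.908e+02  1.472e+02  5.610e+01 -9.000e-01  5.892e+02
 -2.899e+02 -2.000e-01  1.570e+01]
fS [ 425.8 -288.2   90.    57.3   -5.9  425.7 -288.5   -5.7   15.4]
bf [575.    5.6 119.7  23.4 -82.6 574.9   5.7 -82.3  17.6]
bl [ 488.3 -415.4  120.9   23.1   84.   488.3 -415.6   84.    17.5]
blk [461.7 417.6  75.4  54.9 -18.  461.6 418.  -15.8  24.5]
tape [374.2  29.5  71.4  46.1  14.6 374.8  29.4  16.2  59.1]
sander [708.4   7.1 112.5  61.9   7.  708.2   7.2   6.8  21.3]
```

```bash
cat >> h.py <<'E'
def plan(*T):
    """T: x,y,z mm, jaw heading deg -> tool deltas"""
    s=robot.state(); R0=Ro.from_rotvec(s['eef_rot']).as_matrix(); p=np.array(s['ee_pos'])*1000
    x,y,z,h=T; d=R0.T@(np.array([x,y,z])-p); h0=np.degrees(np.arctan2(R0[1,1],R0[0,1]))
    dh=(h-h0+90)%180-90
    print('t %.1f pos %s jaw %.1f tilt %s open %.1f F %s'%(s['time'],np.round(p,1),h0,np.round(R0[:2,2],4),s['opening']*1e3,np.round(s['wrist_force'],1)))
    print('dx %.1f dy %.1f dz %.1f yaw %.1f  dist %.0f'%(*d,-dh,np.linalg.norm(d)))
E
cat > p.sh <<'E'
python3 -c "from h import *; plan(*[float(a) for a in '$*'.split()])"
E
chmod +x p.sh; ./p.sh 450 0 200 -6; ./p.sh 488 -415 200 -6
```

```text
t 0.2 pos [212.4 507.  230.8] jaw 67.3 tilt [-0.0004 -0.001 ] open 85.2 F [-0.4  0.2 -0.1]
dx -415.1 dy -375.8 dz 31.2 yaw 73.3  dist 561
t 0.2 pos [212.4 507.  230.8] jaw 67.3 tilt [-0.0004 -0.001 ] open 85.2 F [-0.4  0.2 -0.1]
dx -610.5 dy -743.9 dz 31.6 yaw 73.3  dist 963
```

{"fn": "step_arm", "kwargs": {
  "deltas": [
    {"dx":-415,"dy":-376,"dz":20,"yaw":73},
    {"dx":-415,"dy":-376,"dz":20,"yaw":73},
    {"dx":-415,"dy":-376,"dz":20,"yaw":73},
    {"dx":-415,"dy":-376,"dz":20,"yaw":73},
    {"dx":-415,"dy":-376,"dz":20,"yaw":73}
  ],
  "fingers": 60,
  "grip_force": 60
}}

```text
time: 0.75
ee_pos: [0.3189, 0.279, 0.2224]
eef_rot: [1.712, 2.634, 0.0]
wrist_force: [0.5, -0.6, 0.7]
opening: 0.06
```

```bash
p.sh 488 -415 200 -6; p.sh 470 -100 200 -6
```

```text
t 0.8 pos [318.9 279.  222.4] jaw 24.0 tilt [ 0.0003 -0.0001] open 60.0 F [ 0.5 -0.6  0.7]
dx -702.9 dy -127.3 dz 22.5 yaw 30.0  dist 715
t 0.8 pos [318.9 279.  222.4] jaw 24.0 tilt [ 0.0003 -0.0001] open 60.0 F [ 0.5 -0.6  0.7]
dx -407.7 dy -15.8 dz 22.4 yaw 30.0  dist 409
```

{"fn": "step_arm", "kwargs": {
  "deltas": [
    {"dx":-640,"dy":-90,"dz":15,"yaw":30},
    {"dx":-640,"dy":-90,"dz":15,"yaw":30},
    {"dx":-640,"dy":-90,"dz":15,"yaw":30},
    {"dx":-640,"dy":-90,"dz":15,"yaw":30},
    {"dx":-640,"dy":-90,"dz":15,"yaw":30}
  ]
}}

```text
time: 1.25
ee_pos: [0.3872, 0.0388, 0.2168]
eef_rot: [2.336, 2.1, 0.002]
wrist_force: [1.2, -0.1, -0.8]
opening: 0.06
```

```bash
p.sh 488 -415 120 -6
```

```text
t 1.2 pos [387.2  38.8 216.8] jaw -6.1 tilt [0.0012 0.0008] open 60.0 F [ 1.2 -0.1 -0.8]
dx -440.6 dy 148.3 dz 96.6 yaw -0.1  dist 475
```

{"fn": "step_arm", "kwargs": {
  "deltas": [
    {"dx":-440,"dy":148,"dz":60},
    {"dx":-440,"dy":148,"dz":60},
    {"dx":-440,"dy":148,"dz":60},
    {"dx":-440,"dy":148,"dz":60},
    {"dx":-440,"dy":148,"dz":60}
  ]
}}

```text
schema error: expected keys dx, dy, dz, yaw
```

```bash
p.sh 488 -415 120 -6
```

```text
t 1.2 pos [387.2  38.8 216.8] jaw -6.1 tilt [0.0012 0.0008] open 60.0 F [ 1.2 -0.1 -0.8]
dx -440.6 dy 148.3 dz 96.6 yaw -0.1  dist 475
```

{"fn": "step_arm", "kwargs": {
  "deltas": [
    {"dx":-440,"dy":148,"dz":60,"yaw":0},
    {"dx":-440,"dy":148,"dz":60,"yaw":0},
    {"dx":-440,"dy":148,"dz":60,"yaw":0},
    {"dx":-440,"dy":148,"dz":60,"yaw":0},
    {"dx":-440,"dy":148,"dz":60,"yaw":0}
  ]
}}

```text
time: 1.75
ee_pos: [0.441, -0.203, 0.1847]
eef_rot: [2.335, 2.101, 0.004]
wrist_force: [1.4, 0.8, 1.4]
opening: 0.0599
```

```bash
p.sh 488 -415 120 -6
```

```text
t 1.8 pos [ 441.  -203.   184.7] jaw -6.0 tilt [0.0025 0.0013] open 59.9 F [1.4 0.8 1.4]
dx -206.0 dy 68.8 dz 64.5 yaw -0.0  dist 227
```

{"fn": "step_arm", "kwargs": {
  "deltas": [
    {"dx":-206,"dy":69,"dz":64,"yaw":0},
    {"dx":-206,"dy":69,"dz":64,"yaw":0},
    {"dx":-206,"dy":69,"dz":64,"yaw":0},
    {"dx":-206,"dy":69,"dz":64,"yaw":0},
    {"dx":-206,"dy":69,"dz":64,"yaw":0}
  ]
}}

```text
time: 2.25
ee_pos: [0.4867, -0.419, 0.1185]
eef_rot: [-2.339, -2.098, 0.0]
wrist_force: [0.2, -0.1, 0.2]
opening: 0.0602
```

```bash
cd .;p.sh 488 -415 20 -6; python3 -c "
from h import *
f=grab('wrist','w1'); W=cloud(f)
"
```

```text
t 2.2 pos [ 486.7 -419.   118.5] jaw -6.2 tilt [-0.0003 -0.0002] open 60.2 F [ 0.2 -0.1  0.2]
dx 4.1 dy 0.9 dz 98.5 yaw -0.2  dist 99
```

View pics/w1.png

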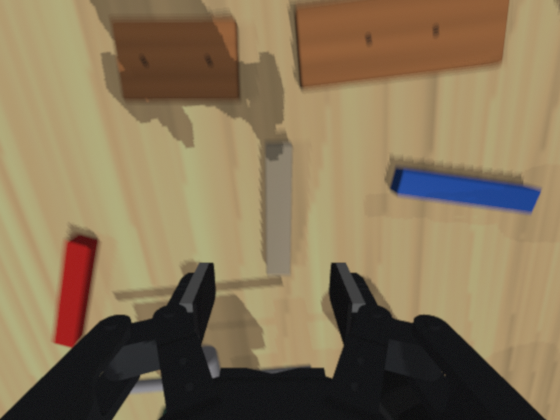

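The wrist view shows the loose bearer (rows 142–275, column 278) centred between the fingers. I'll cross-check its pose with the wrist depth.

```bash
python3 -c "
from h import *
f=grab('wrist'); W=cloud(f)
print(obj(f,W,250,305,130,285,0.009,0.018))
print(obj(f,W,280,520,0,95,0.009,0.016), obj(f,W,95,250,5,110,0.009,0.016),np.nanmedian(W[100:130,300:380,2]))
f=grab('top'); W=cloud(f)
for k,b in dict(fL=(200,235,148,207),fR=(360,395,145,210),fS=(360,395,214,260),bf=(243,300,170,195),).items(): print(k,obj(f,W,*b,0.009,.018 if k[0]=='b' else .016))
"
```

```text
[ 489.8 -417.5  119.8   21.9   83.9  490.3 -412.7   83.9   18.1]
[ 5.917e+02 -2.952e+02  1.500e+02  5.100e+01  1.000e-01  5.871e+02
 -2.982e+02 -3.600e+00  1.630e+01] [ 427.8 -291.1   90.    55.8   -6.   427.9 -289.9   -6.4   16.3] 0.00022654088240670056
fL [590.  164.9 129.8  54.    1.1 589.3 164.8   1.5  15.4]
fR [ 5.901e+02 -2.897e+02  1.462e+02  5.680e+01  4.000e-01  5.899e+02
 -2.899e+02  3.000e-01  1.540e+01]
fS [ 416.9 -287.8  109.6   94.3   -1.2  412.2 -291.7  -25.3  610.3]
bf [575.2   5.6 119.7  24.1 -82.8 575.    5.4 -82.4  17.5]
```

{"fn": "step_arm", "kwargs": {
  "deltas": [
    {"dx":2.5,"dy":2,"dz":50,"yaw":0},
    {"dx":2.5,"dy":2,"dz":85,"yaw":0},
    {"dx":2.5,"dy":2,"dz":105,"yaw":0},
    {"dx":2.5,"dy":2,"dz":114,"yaw":0},
    {"dx":2.5,"dy":2,"dz":114,"yaw":0}
  ]
}}

```text
time: 2.9
ee_pos: [0.4891, -0.4124, 0.0045]
eef_rot: [-2.334, -2.097, -0.002]
wrist_force: [-0.8, -0.1, 0.3]
opening: 0.0601
```

{"fn": "step_arm", "kwargs": {
  "deltas": [
    {"dx":0,"dy":0,"dz":0,"yaw":0},
    {"dx":0,"dy":0,"dz":0,"yaw":0},
    {"dx":0,"dy":0,"dz":0,"yaw":0},
    {"dx":0,"dy":0,"dz":0,"yaw":0},
    {"dx":0,"dy":0,"dz":0,"yaw":0}
  ],
  "fingers": 5
}}

```text
time: 3.4
ee_pos: [0.4903, -0.4132, 0.0065]
eef_rot: [-2.336, -2.1, -0.004]
wrist_force: [-0.8, 1.3, 6.4]
opening: 0.0204
```

```bash
p.sh 488 -415 120 -6
```

```text
t 3.4 pos [ 490.3 -413.2    6.5] jaw -6.1 tilt [0.0017 0.0018] open 20.4 F [-0.8  1.3  6.4]
dx -1.8 dy -1.9 dz -113.5 yaw -0.1  dist 114
```

{"fn": "step_arm", "kwargs": {
  "deltas": [
    {"dx":0,"dy":0,"dz":-20,"yaw":0},
    {"dx":0,"dy":0,"dz":-50,"yaw":0},
    {"dx":0,"dy":0,"dz":-100,"yaw":0},
    {"dx":0,"dy":0,"dz":-120,"yaw":0},
    {"dx":0,"dy":0,"dz":-120,"yaw":0}
  ]
}}

```text
time: 3.9
ee_pos: [0.4916, -0.4162, 0.1313]
eef_rot: [2.331, 2.094, 0.005]
wrist_force: [-0.1, 0.3, -1.0]
opening: 0.0203
```

```bash
./p.sh 496 -5 120 7.5; python3 -c "
from h import *
f=grab('wrist','w2'); W=cloud(f)
"
```

```text
t 3.9 pos [ 491.6 -416.2  131.3] jaw -6.1 tilt [ 0.0081 -0.0043] open 20.3 F [-0.1  0.3 -1. ]
dx 409.3 dy -39.6 dz 9.6 yaw -13.6  dist 411
```

View pics/w2.png

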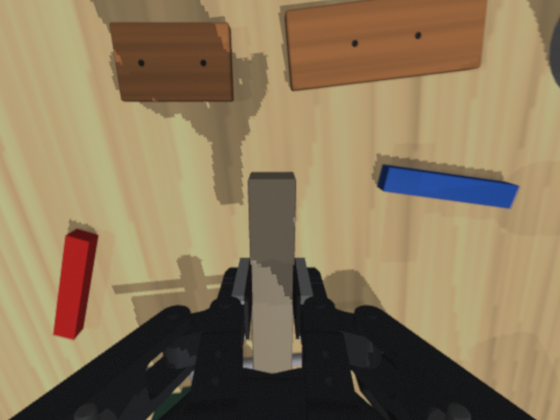

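The bearer is held, with its far end at row ~180. Next I measure where it sits in the tool frame.

```bash
cat >> h.py <<'E'
def toolpts(f):
    F=foc(f); d=f['depth']; v,u=np.mgrid[:d.shape[0],:d.shape[1]]
    P=np.stack([(u-f['cx'])/F*d,(v-f['cy'])/F*d,d],-1)
    M=np.array(f['mount']); T=P@M[:3,:3].T+M[:3,3]; T[d<=0]=np.nan; return T*1000
E
python3 -c "
from h import *
f=grab('wrist'); T=toolpts(f)
for v in range(165,230,5): print(v,np.round(T[v,272],1), np.round(T[v,255],1), np.round(T[v,290],1))
m=(np.abs(T[...,2])<30); 
for v in (200,220,240,255):
  u=np.nonzero(m[v,230:310])[0]+230; print(v,u[0],u[-1],T[v,u[0]],T[v,u[-1]])
"
```

```text
165 [ 36.4  -0.9 127.9] [ 36.2 -16.4 129.6] [ 36.2  15.5 129.1]
170 [ 31.6  -0.9 129.5] [ 31.9 -16.4 127.8] [ 31.7  15.5 129. ]
175 [54.5 -0.9 -4.4] [54.5 -8.9 -4.1] [54.6  7.5 -4.6]
180 [ 53.7  -0.9 -11.4] [ 53.9  -8.5 -12.2] [ 53.7   7.1 -11.2]
185 [ 51.5  -0.9 -11.8] [ 51.3  -8.6 -10.8] [ 51.5   7.1 -11.8]
190 [ 49.2  -0.9 -11.6] [ 49.1  -8.6 -11.2] [ 49.    7.2 -11.1]
195 [ 46.7  -0.9 -11. ] [ 46.9  -8.7 -11.9] [ 46.9   7.2 -12. ]
200 [ 44.6  -0.9 -12. ] [ 44.7  -8.7 -12.3] [ 44.6   7.2 -12.2]
205 [ 41.9  -1.  -11.1] [ 42.1  -8.7 -11.7] [ 42.3   7.3 -12.3]
210 [ 39.5  -1.  -11.2] [ 39.9  -8.8 -12.3] [ 39.8   7.3 -12. ]
215 [ 37.1  -1.  -11.4] [ 37.1  -8.9 -11.3] [ 37.3   7.4 -11.9]
220 [ 34.8  -1.  -11.9] [ 34.8  -8.9 -11.9] [ 34.9   7.4 -12. ]
225 [ 32.   -1.  -11.1] [ 32.1  -9.  -11.3] [ 32.2   7.5 -11.6]
200 248 295 [ 44.22890762 -11.97634076 -10.80061199] [ 44.22143598   9.61684768 -10.81231112]
220 248 294 [ 34.29486737 -12.26529099 -10.40749671] [ 34.87855833   9.28883786 -12.02122544]
240 249 294 [ 24.43423828 -11.97311622 -11.33978573] [ 23.9804303    9.65738899 -10.34679818]
255 249 293 [ 16.1194094  -12.23044268 -10.6603592 ] [ 16.69025625   9.2380285  -11.80870068]
```

{"fn": "step_arm", "kwargs": {
  "deltas": [
    {"dx":409,"dy":-40,"dz":0,"yaw":-13.6},
    {"dx":409,"dy":-40,"dz":0,"yaw":-13.6},
    {"dx":409,"dy":-40,"dz":0,"yaw":-13.6},
    {"dx":409,"dy":-40,"dz":0,"yaw":-13.6},
    {"dx":409,"dy":-40,"dz":0,"yaw":-13.6}
  ]
}}

```text
time: 4.5
ee_pos: [0.4906, -0.1605, 0.125]
eef_rot: [-2.069, -2.359, -0.002]
wrist_force: [0.8, 0.4, -0.9]
opening: 0.0204
```

```bash
p.sh 495 0 120 7.5
```

```text
t 4.5 pos [ 490.6 -160.5  125. ] jaw 7.5 tilt [-0.0019  0.0033] open 20.4 F [ 0.8  0.4 -0.9]
dx 158.6 dy 25.3 dz 5.5 yaw -0.0  dist 161
```

{"fn": "step_arm", "kwargs": {
  "deltas": [
    {"dx":159,"dy":25,"dz":5,"yaw":0},
    {"dx":159,"dy":25,"dz":5,"yaw":0},
    {"dx":159,"dy":25,"dz":5,"yaw":0},
    {"dx":159,"dy":25,"dz":5,"yaw":0},
    {"dx":159,"dy":25,"dz":5,"yaw":0}
  ]
}}

```text
time: 5.0
ee_pos: [0.4931, 0.0043, 0.1186]
eef_rot: [-2.058, -2.364, 0.002]
wrist_force: [0.6, -0.4, -0.7]
opening: 0.02
```

```bash
./p.sh 495 0 20 7.5; python3 -c "
from h import *
f=grab('wrist','w3')
"
```

```text
t 5.0 pos [493.1   4.3 118.6] jaw 7.9 tilt [-0.0062  0.004 ] open 20.0 F [ 0.6 -0.4 -0.7]
dx -5.0 dy 1.8 dz 98.5 yaw 0.4  dist 99
```

View pics/w3.png

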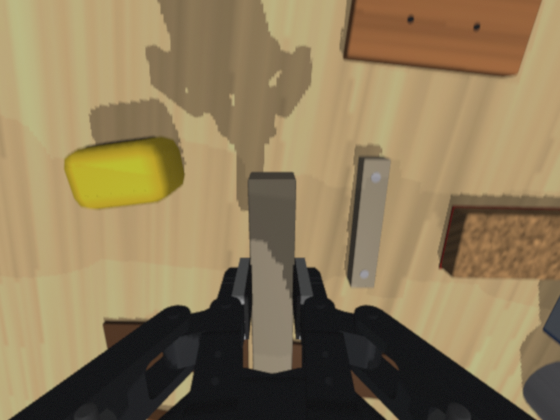

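The fixed bearer shows at columns 350–388, rows 158–287, and the tape at (125,172) is clear. I'll measure the fixed bearer in the wrist frame.

```bash
./p.sh 495 0 20 7.5; python3 -c "
from h import *
f=grab('wrist'); W=cloud(f)
print(obj(f,W,340,400,145,298,0.012,0.018,zmax=.03))
T=toolpts(f); m=np.abs(T[...,2]+5)<15
for v in (175,177,178,180,200,220): print(v,np.round(T[v,272],1))
R=Ro.from_rotvec(f['s']['eef_rot']).as_matrix(); print(R)
"
```

```text
t 5.0 pos [493.5   0.8 119.2] jaw 7.6 tilt [-0.0048  0.0021] open 20.2 F [ 0.1 -0.5  0. ]
dx -1.3 dy 1.8 dz 99.2 yaw 0.1  dist 99
[575.7   4.9 119.6  23.5 -82.6 575.2   9.2 -82.6  18.1]
175 [54.5 -0.8 -3.2]
177 [54.7 -0.8 -8.8]
178 [ 54.9  -0.8 -11.6]
180 [ 54.2  -0.8 -12.8]
200 [ 44.8  -0.8 -12.2]
220 [ 34.6  -0.8 -10.6]
[[-0.13303673  0.99109946 -0.00480438]
 [ 0.9911074   0.13304793  0.00209036]
 [ 0.00271097 -0.00448356 -0.99998627]]
```

```bash
./p.sh 496.8 0.3 7 7.4
```

```text
t 5.1 pos [493.8  -1.3 119.6] jaw 7.4 tilt [-0.0038  0.0013] open 20.0 F [ 0.7 -1.7 -0.1]
dx 1.0 dy 3.6 dz 112.6 yaw 0.0  dist 113
```

{"fn": "step_arm", "kwargs": {
  "deltas": [
    {"dx":1,"dy":3.5,"dz":40,"yaw":0},
    {"dx":1,"dy":3.5,"dz":80,"yaw":0},
    {"dx":1,"dy":3.5,"dz":95,"yaw":0},
    {"dx":1,"dy":3.5,"dz":95,"yaw":0},
    {"dx":1,"dy":3.5,"dz":95,"yaw":0}
  ]
}}

```text
time: 5.6
ee_pos: [0.4971, -0.0025, 0.025]
eef_rot: [-2.076, -2.355, 0.004]
wrist_force: [-0.1, -0.2, 0.4]
opening: 0.0204
```

```bash
./p.sh 496.8 0.3 7 7.4
```

```text
t 5.6 pos [497.1  -2.5  25. ] jaw 7.2 tilt [-0.0032 -0.0003] open 20.4 F [-0.1 -0.2  0.4]
dx 2.8 dy 0.1 dz 18.0 yaw -0.2  dist 18
```

{"fn": "step_arm", "kwargs": {
  "deltas": [
    {"dx":3,"dy":0,"dz":5,"yaw":-0.2},
    {"dx":3,"dy":0,"dz":12,"yaw":-0.2},
    {"dx":3,"dy":0,"dz":17,"yaw":-0.2},
    {"dx":3,"dy":0,"dz":18,"yaw":-0.2},
    {"dx":3,"dy":0,"dz":18,"yaw":-0.2}
  ]
}}

```text
time: 6.1
ee_pos: [0.4965, 0.0006, 0.0069]
eef_rot: [-2.072, -2.358, 0.004]
wrist_force: [0.2, 0.1, 0.1]
opening: 0.0202
```

```bash
./p.sh 496.8 0.3 7 7.4
```

```text
t 6.1 pos [496.5   0.6   6.9] jaw 7.4 tilt [-0.0037 -0.0002] open 20.2 F [0.2 0.1 0.1]
dx -0.4 dy 0.2 dz -0.1 yaw 0.0  dist 0
```

Lower until light contact, then release.

{"fn": "step_arm", "kwargs": {
  "deltas": [
    {"dx":-0.4,"dy":0.2,"dz":1,"yaw":0},
    {"dx":-0.4,"dy":0.2,"dz":1.5,"yaw":0},
    {"dx":-0.4,"dy":0.2,"dz":1.5,"yaw":0}
  ]
}}

```text
time: 6.4
ee_pos: [0.497, 0.0004, 0.0064]
eef_rot: [-2.071, -2.358, 0.003]
wrist_force: [-1.9, -0.5, 7.3]
opening: 0.0205
```

{"fn": "step_arm", "kwargs": {
  "deltas": [
    {"dx":0,"dy":0,"dz":0,"yaw":0},
    {"dx":0,"dy":0,"dz":0,"yaw":0},
    {"dx":0,"dy":0,"dz":0,"yaw":0},
    {"dx":0,"dy":0,"dz":0,"yaw":0}
  ],
  "fingers": 40
}}

```text
time: 6.8
ee_pos: [0.4969, 0.0005, 0.0063]
eef_rot: [-2.071, -2.358, 0.003]
wrist_force: [0.5, 0.1, 0.4]
opening: 0.0404
```

{"fn": "step_arm", "kwargs": {
  "deltas": [
    {"dx":0,"dy":0,"dz":-20,"yaw":0},
    {"dx":0,"dy":0,"dz":-70,"yaw":0},
    {"dx":0,"dy":0,"dz":-120,"yaw":0},
    {"dx":0,"dy":0,"dz":-150,"yaw":0},
    {"dx":0,"dy":0,"dz":-150,"yaw":0}
  ]
}}

```text
time: 7.3
ee_pos: [0.5013, -0.0001, 0.161]
eef_rot: [2.07, 2.358, 0.01]
wrist_force: [0.3, 0.1, -0.5]
opening: 0.04
```

```bash
./p.sh 590 165 150 91; python3 -c "
from h import *
f=grab('wrist','w4')
"
```

```text
t 7.3 pos [ 5.013e+02 -1.000e-01  1.610e+02] jaw 7.4 tilt [0.0069 0.002 ] open 40.0 F [ 0.3  0.1 -0.5]
dx 152.3 dy 109.2 dz 12.0 yaw -83.6  dist 188
```

View pics/w4.png

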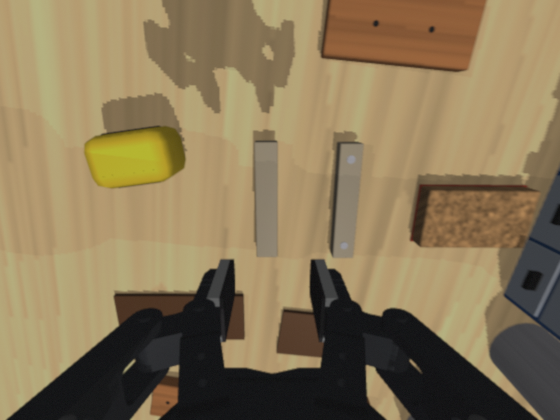

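```bash
python3 -c "
from h import *
for i in range(2):
  f=grab('wrist'); W=cloud(f)
  a=obj(f,W,320,372,130,268,0.012,0.018,zmax=.03); b=obj(f,W,245,287,130,268,0.012,0.018,zmax=.03); print(a);print(b)
  y=np.radians(7.4); d=b[:2]-a[:2]; print(d@[np.cos(y),np.sin(y)], d@[-np.sin(y),np.cos(y)])
"
```

```text
[575.9   4.9 118.9  23.2 -82.6 575.5   8.8 -82.5  18.1]
[ 4.963e+02 -3.900e+00  1.196e+02  2.190e+01 -8.250e+01  4.957e+02
  3.000e-01 -8.260e+01  1.800e+01]
-80.07042577557651 1.5254232586027976
[575.8   5.  118.3  23.3 -82.6 575.4   8.9 -82.6  18.1]
[ 4.962e+02 -3.800e+00  1.190e+02  2.180e+01 -8.230e+01  4.957e+02
 -2.000e-01 -8.250e+01  1.800e+01]
-80.07042577557651 1.5254232586027976
```

The loose bearer reads 80.1 mm from the fixed one and parallel, with ends 1.5 mm out. I'll move on to front_a and check the ends with the top camera on the way.

```bash
./p.sh 590 -290 150 89.7
```

```text
t 7.5 pos [496.6   0.6 155.4] jaw 7.4 tilt [-0.0053  0.0009] open 39.8 F [-0.4  0.7 -0.1]
dx -300.3 dy 55.0 dz 4.6 yaw -82.3  dist 305
```

{"fn": "step_arm", "kwargs": {
  "deltas": [
    {"dx":-300,"dy":55,"dz":4,"yaw":-82},
    {"dx":-300,"dy":55,"dz":4,"yaw":-82},
    {"dx":-300,"dy":55,"dz":4,"yaw":-82},
    {"dx":-300,"dy":55,"dz":4,"yaw":-82},
    {"dx":-300,"dy":55,"dz":4,"yaw":-82}
  ],
  "fingers": 80
}}

```text
time: 7.95
ee_pos: [0.5676, -0.2216, 0.1492]
eef_rot: [-1.127, -2.923, 0.0]
wrist_force: [0.0, 0.9, 1.1]
opening: 0.08
```

```bash
./p.sh 590 -290 150 89.7; python3 -c "
from h import *
f=grab('top','t2'); W=cloud(f)
for b in ((243,300,168,196),(243,300,196,226),(200,235,148,207)): print(obj(f,W,*b,0.011,.018,zmax=.03))"
```

```text
t 8.0 pos [ 567.6 -221.6  149.2] jaw 47.8 tilt [-0.0086  0.0033] open 80.0 F [0.  0.9 1.1]
dx -62.5 dy -35.6 dz -1.3 yaw -41.9  dist 72
[575.    5.6 119.7  23.1 -82.4 575.1   5.4 -82.5  17.2]
[494.9  -3.8 119.3  22.5 -82.2 494.8  -3.4 -82.1  17.8]
[589.7 164.6 129.4  53.9   1.1 589.7 164.6   1.   15.8]
```

View pics/t2.png

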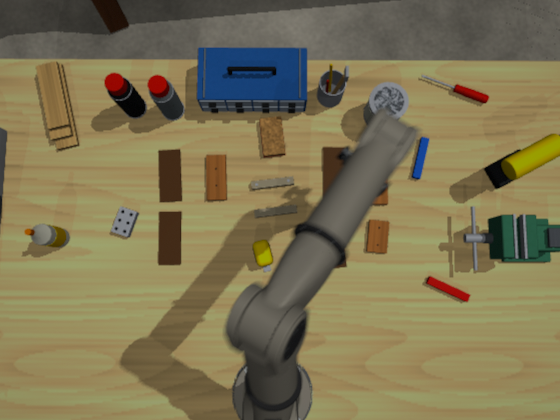

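The bearers are in place at (272,183) and (276,211), with ends about 1.2 mm out, which I accept. On to front_a.

{"fn": "step_arm", "kwargs": {
  "deltas": [
    {"dx":-62,"dy":-36,"dz":10,"yaw":-42},
    {"dx":-62,"dy":-36,"dz":20,"yaw":-42},
    {"dx":-62,"dy":-36,"dz":20,"yaw":-42},
    {"dx":-62,"dy":-36,"dz":20,"yaw":-42},
    {"dx":-62,"dy":-36,"dz":20,"yaw":-42}
  ]
}}

```text
time: 8.5
ee_pos: [0.5859, -0.3041, 0.1263]
eef_rot: [-0.012, -3.13, 0.011]
wrist_force: [-0.5, 0.1, -0.4]
opening: 0.0801
```

```bash
./p.sh 590 -290 100 89.7; python3 -c "
from h import *
f=grab('wrist','w5'); W=cloud(f)
print(obj(f,W,120,420,60,280,0.010,0.016,zmax=.03))
"
```

```text
t 8.5 pos [ 585.9 -304.1  126.3] jaw 89.6 tilt [-0.0119 -0.007 ] open 80.1 F [-0.5  0.1 -0.4]
dx -4.3 dy 14.3 dz 26.2 yaw -0.1  dist 30
[ 5.861e+02 -2.927e+02  1.381e+02  5.560e+01  3.000e-01  5.807e+02
 -2.927e+02  2.000e-01  1.620e+01]
```

View pics/w5.png

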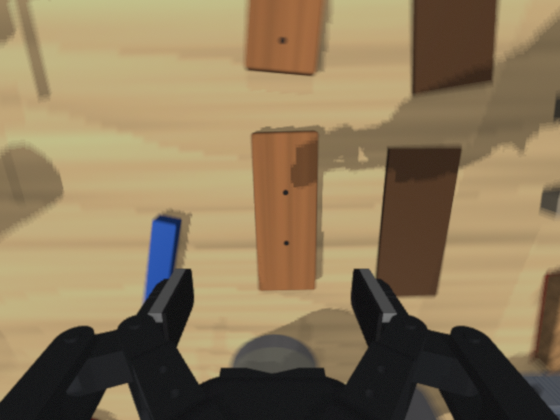

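```bash
./p.sh 590.5 -291.5 4 89.7; python3 -c "
from h import *
f=grab('wrist'); W=cloud(f)
print(obj(f,W,120,345,110,300,0.010,0.016,zmax=.03))
m=W[95:110,380:420];C=W[340:365,255:295].reshape(-1,3);print(np.nanmin(C,0),np.nanmax(C,0))
"
```

```text
t 8.6 pos [ 586.1 -303.8  126.7] jaw 89.8 tilt [-0.0112 -0.0069] open 79.7 F [ 0.5  0.8 -1.2]
dx -5.7 dy 13.1 dz 122.6 yaw 0.1  dist 123
[ 5.919e+02 -2.927e+02  1.494e+02  5.560e+01  3.000e-01  5.854e+02
 -2.927e+02  2.000e-01  1.620e+01]
[ 0.72905633 -0.32274358  0.00223944] [ 0.73964598 -0.28042789  0.04524482]
```

{"fn": "step_arm", "kwargs": {
  "deltas": [
    {"dx":-5,"dy":12,"dz":30,"yaw":0},
    {"dx":-5,"dy":12,"dz":60,"yaw":0},
    {"dx":-5,"dy":12,"dz":80,"yaw":0},
    {"dx":-5,"dy":12,"dz":80,"yaw":0},
    {"dx":-5,"dy":12,"dz":80,"yaw":0}
  ]
}}

```text
time: 9.1
ee_pos: [0.5899, -0.292, 0.0462]
eef_rot: [-0.022, -3.129, 0.01]
wrist_force: [0.5, 0.2, -0.4]
opening: 0.0799
```

```bash
./p.sh 591 -291.5 4 89.8
```

```text
t 9.1 pos [ 589.9 -292.    46.2] jaw 89.2 tilt [-0.0126 -0.0064] open 79.9 F [ 0.5  0.2 -0.4]
dx -1.6 dy 0.8 dz 42.1 yaw -0.6  dist 42
```

{"fn": "step_arm", "kwargs": {
  "deltas": [
    {"dx":-1.5,"dy":1,"dz":20,"yaw":-0.6},
    {"dx":-1.5,"dy":1,"dz":35,"yaw":-0.6},
    {"dx":-1.5,"dy":1,"dz":42,"yaw":-0.6},
    {"dx":-1.5,"dy":1,"dz":42,"yaw":-0.6}
  ]
}}

```text
time: 9.5
ee_pos: [0.5901, -0.291, 0.0032]
eef_rot: [-0.007, -3.127, 0.009]
wrist_force: [-0.2, -0.7, 0.3]
opening: 0.08
```

{"fn": "step_arm", "kwargs": {
  "deltas": [
    {"dx":0,"dy":0,"dz":0,"yaw":0},
    {"dx":0,"dy":0,"dz":0,"yaw":0},
    {"dx":0,"dy":0,"dz":0,"yaw":0},
    {"dx":0,"dy":0,"dz":0,"yaw":0},
    {"dx":0,"dy":0,"dz":0,"yaw":0}
  ],
  "fingers": 40,
  "grip_force": 80
}}

```text
time: 10.0
ee_pos: [0.5911, -0.2918, 0.0048]
eef_rot: [-0.007, -3.13, 0.011]
wrist_force: [-0.2, -0.3, 5.3]
opening: 0.0531
```

```bash
./p.sh 591 -291.5 120 89.8
```

```text
t 10.0 pos [ 591.1 -291.8    4.8] jaw 89.7 tilt [-0.0121 -0.0069] open 53.1 F [-0.2 -0.3  5.3]
dx 1.5 dy -0.5 dz -115.2 yaw -0.1  dist 115
```

{"fn": "step_arm", "kwargs": {
  "deltas": [
    {"dx":0,"dy":0,"dz":-20,"yaw":0},
    {"dx":0,"dy":0,"dz":-60,"yaw":0},
    {"dx":0,"dy":0,"dz":-100,"yaw":0},
    {"dx":0,"dy":0,"dz":-120,"yaw":0},
    {"dx":0,"dy":0,"dz":-120,"yaw":0}
  ]
}}

```text
time: 10.5
ee_pos: [0.5948, -0.2923, 0.1288]
eef_rot: [-0.007, -3.137, 0.016]
wrist_force: [-0.7, -0.1, -0.5]
opening: 0.0535
```

```bash
./p.sh 536 0 120 97.4; python3 -c "
from h import *
f=grab('wrist','w6'); T=toolpts(f)
for v in range(40,200,10): print(v,np.round(T[v,272],1))
"
```

```text
t 10.5 pos [ 594.8 -292.3  128.8] jaw 89.7 tilt [-0.005  -0.0102] open 53.5 F [-0.7 -0.1 -0.5]
dx 60.1 dy 292.1 dz 6.1 yaw -7.7  dist 298
40 [133.9   0.8 113.1]
50 [127.4   0.8 114.3]
60 [122.    0.8 125.1]
70 [115.3   0.8 130.6]
80 [107.6   0.8 129.3]
90 [ 99.8   0.8 129. ]
100 [ 91.9   0.8 128.4]
110 [ 83.9   0.8 128.3]
120 [ 75.7   0.8 128.4]
130 [ 67.4   0.8 127.7]
140 [71.5  0.5 -9.9]
150 [ 67.3   0.5 -10.4]
160 [ 63.    0.5 -10.8]
170 [ 58.6   0.5 -10.7]
180 [ 54.1   0.5 -10.7]
190 [ 49.4   0.5 -10.8]
```

View pics/w6.png

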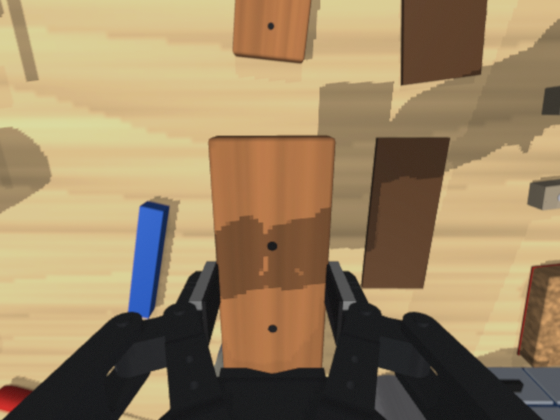

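Front_a is held level, with its far end at row ~137. I carry it to the bay.

{"fn": "step_arm", "kwargs": {
  "deltas": [
    {"dx":61,"dy":292,"dz":6,"yaw":-7.7},
    {"dx":61,"dy":292,"dz":6,"yaw":-7.7},
    {"dx":61,"dy":292,"dz":6,"yaw":-7.7},
    {"dx":61,"dy":292,"dz":6,"yaw":-7.7},
    {"dx":61,"dy":292,"dz":6,"yaw":-7.7}
  ]
}}

```text
time: 11.05
ee_pos: [0.5404, -0.0436, 0.1167]
eef_rot: [0.203, -3.12, 0.01]
wrist_force: [1.7, 1.6, -0.5]
opening: 0.0534
```

```bash
./p.sh 535 -0.4 60 97.4
```

```text
t 11.1 pos [540.4 -43.6 116.7] jaw 97.4 tilt [-0.0141 -0.0076] open 53.4 F [ 1.7  1.6 -0.5]
dx -1.1 dy 43.9 dz 56.5 yaw 0.0  dist 72
```

{"fn": "step_arm", "kwargs": {
  "deltas": [
    {"dx":-1,"dy":44,"dz":20,"yaw":0},
    {"dx":-1,"dy":44,"dz":40,"yaw":0},
    {"dx":-1,"dy":44,"dz":56,"yaw":0},
    {"dx":-1,"dy":44,"dz":56,"yaw":0},
    {"dx":-1,"dy":44,"dz":56,"yaw":0}
  ]
}}

```text
time: 11.55
ee_pos: [0.5335, -0.0006, 0.0592]
eef_rot: [0.202, -3.117, 0.011]
wrist_force: [0.8, -0.4, -0.4]
opening: 0.0534
```

```bash
./p.sh 535 -0.4 27 97.4
```

```text
t 11.6 pos [533.5  -0.6  59.2] jaw 97.4 tilt [-0.0175 -0.0081] open 53.4 F [ 0.8 -0.4 -0.4]
dx -2.1 dy 0.2 dz 32.1 yaw 0.0  dist 32
```

{"fn": "step_arm", "kwargs": {
  "deltas": [
    {"dx":-2,"dy":0,"dz":15,"yaw":0},
    {"dx":-2,"dy":0,"dz":28,"yaw":0},
    {"dx":-2,"dy":0,"dz":33,"yaw":0},
    {"dx":-2,"dy":0,"dz":33,"yaw":0},
    {"dx":-2,"dy":0,"dz":33,"yaw":0}
  ]
}}

```text
time: 12.05
ee_pos: [0.5351, -0.0008, 0.0261]
eef_rot: [0.201, -3.117, 0.011]
wrist_force: [0.5, -0.6, -0.9]
opening: 0.0532
```

```bash
./p.sh 535 -0.4 23.5 97.4
```

```text
t 12.1 pos [535.1  -0.8  26.1] jaw 97.4 tilt [-0.0174 -0.0081] open 53.2 F [ 0.5 -0.6 -0.9]
dx -0.0 dy 0.4 dz 2.6 yaw -0.0  dist 3
```

{"fn": "step_arm", "kwargs": {
  "deltas": [
    {"dx":0,"dy":0.4,"dz":1.5,"yaw":0},
    {"dx":0,"dy":0.4,"dz":3,"yaw":0},
    {"dx":0,"dy":0.4,"dz":4.5,"yaw":0},
    {"dx":0,"dy":0.4,"dz":4.5,"yaw":0}
  ]
}}

```text
time: 12.45
ee_pos: [0.5357, -0.0004, 0.0227]
eef_rot: [0.202, -3.119, 0.011]
wrist_force: [-1.1, -0.3, 5.3]
opening: 0.0535
```

{"fn": "step_arm", "kwargs": {
  "deltas": [
    {"dx":0,"dy":0,"dz":0,"yaw":0},
    {"dx":0,"dy":0,"dz":0,"yaw":0},
    {"dx":0,"dy":0,"dz":0,"yaw":0},
    {"dx":0,"dy":0,"dz":0,"yaw":0}
  ],
  "fingers": 76
}}

```text
time: 12.85
ee_pos: [0.5356, -0.0004, 0.0225]
eef_rot: [0.202, -3.119, 0.011]
wrist_force: [-0.2, -0.0, 0.9]
opening: 0.076
```

{"fn": "step_arm", "kwargs": {
  "deltas": [
    {"dx":0,"dy":0,"dz":-20,"yaw":0},
    {"dx":0,"dy":0,"dz":-60,"yaw":0},
    {"dx":0,"dy":0,"dz":-100,"yaw":0},
    {"dx":0,"dy":0,"dz":-120,"yaw":0},
    {"dx":0,"dy":0,"dz":-120,"yaw":0}
  ]
}}

```text
time: 13.35
ee_pos: [0.5404, 0.0005, 0.1462]
eef_rot: [0.202, -3.127, 0.011]
wrist_force: [1.2, 0.8, -0.1]
opening: 0.0761
```

```bash
./p.sh 607 -168.5 120 90; python3 -c "
from h import *
f=grab('wrist','w7'); 
"
```

```text
t 13.3 pos [5.404e+02 5.000e-01 1.462e+02] jaw 97.4 tilt [-0.0079 -0.0073] open 76.1 F [ 1.2  0.8 -0.1]
dx -44.5 dy -176.0 dz 26.9 yaw 7.4  dist 183
```

View pics/w7.png

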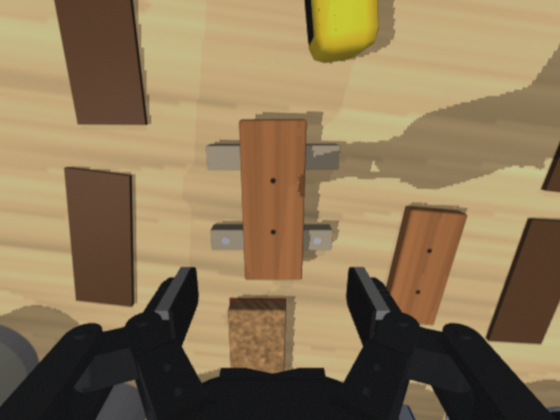

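```bash
python3 -c "
from h import *
f=grab('wrist'); W=cloud(f)
print(obj(f,W,230,315,105,290,0.027,0.034,zmax=.045))
print(obj(f,W,55,145,155,315,0.00,0.006,dark=230))
"; ./p.sh 607 -168.5 120 90
```

```text
[ 5.371e+02  4.000e-01  1.492e+02  5.560e+01  7.600e+00  5.308e+02
 -5.000e-01  7.700e+00  3.420e+01]
[ 6.061e+02 -1.683e+02  1.494e+02  6.350e+01 -0.000e+00  6.009e+02
 -1.685e+02 -1.000e-01  5.900e+00]
t 13.4 pos [537.3   0.6 142.3] jaw 97.4 tilt [-0.0161 -0.0077] open 75.8 F [-0.4  0.3  0.1]
dx -47.7 dy -176.6 dz 22.4 yaw 7.4  dist 184
```

{"fn": "step_arm", "kwargs": {
  "deltas": [
    {"dx":-48,"dy":-177,"dz":10,"yaw":7.4},
    {"dx":-48,"dy":-177,"dz":22,"yaw":7.4},
    {"dx":-48,"dy":-177,"dz":22,"yaw":7.4},
    {"dx":-48,"dy":-177,"dz":22,"yaw":7.4},
    {"dx":-48,"dy":-177,"dz":22,"yaw":7.4}
  ],
  "fingers": 76
}}

```text
time: 13.95
ee_pos: [0.6049, -0.177, 0.1169]
eef_rot: [-0.016, -3.12, 0.02]
wrist_force: [-0.7, -0.6, -0.6]
opening: 0.0764
```

```bash
./p.sh 606.5 -168.4 25 90; python3 -c "
from h import *
f=grab('top','t3'); W=cloud(f)
print(obj(f,W,240,305,160,235,0.028,.034,zmax=.05))
print(obj(f,W,200,235,148,207,0.011,.016,zmax=.03))"
```

```text
t 13.9 pos [ 604.9 -177.   116.9] jaw 89.4 tilt [-0.0219 -0.0129] open 76.4 F [-0.7 -0.6 -0.6]
dx -3.5 dy 9.8 dz 91.7 yaw -0.6  dist 92
[535.9   2.2 150.2  55.6   7.6 536.    2.6   6.7  33.7]
[590.2 164.9 129.5  54.    1.1 589.7 164.8   1.1  15.7]
```

{"fn": "step_arm", "kwargs": {
  "deltas": [
    {"dx":-3.5,"dy":9,"dz":40,"yaw":-0.5},
    {"dx":-3.5,"dy":9,"dz":80,"yaw":-0.5},
    {"dx":-3.5,"dy":9,"dz":92,"yaw":-0.5},
    {"dx":-3.5,"dy":9,"dz":92,"yaw":-0.5},
    {"dx":-3.5,"dy":9,"dz":92,"yaw":-0.5}
  ]
}}

```text
time: 14.5
ee_pos: [0.6076, -0.1642, 0.0263]
eef_rot: [0.005, -3.121, 0.015]
wrist_force: [0.4, -0.2, 1.4]
opening: 0.0762
```

```bash
./p.sh 606.5 -168.4 -4 90
```

```text
t 14.5 pos [ 607.6 -164.2   26.3] jaw 90.2 tilt [-0.0201 -0.0093] open 76.2 F [ 0.4 -0.2  1.4]
dx 0.5 dy -3.9 dz 30.4 yaw 0.2  dist 31
```

{"fn": "step_arm", "kwargs": {
  "deltas": [
    {"dx":0.5,"dy":-4,"dz":10,"yaw":0.2},
    {"dx":0.5,"dy":-4,"dz":20,"yaw":0.2},
    {"dx":0.5,"dy":-4,"dz":26,"yaw":0.2},
    {"dx":0.5,"dy":-4,"dz":30,"yaw":0.2},
    {"dx":0.5,"dy":-4,"dz":30,"yaw":0.2}
  ]
}}

```text
time: 15.0
ee_pos: [0.6058, -0.1682, -0.0045]
eef_rot: [-0.001, -3.12, 0.014]
wrist_force: [-0.0, -0.1, 0.7]
opening: 0.0762
```

{"fn": "step_arm", "kwargs": {
  "deltas": [
    {"dx":0,"dy":0,"dz":0,"yaw":0},
    {"dx":0,"dy":0,"dz":0,"yaw":0},
    {"dx":0,"dy":0,"dz":0,"yaw":0},
    {"dx":0,"dy":0,"dz":0,"yaw":0}
  ],
  "fingers": 45,
  "grip_force": 60
}}

```text
time: 15.4
ee_pos: [0.6066, -0.1685, -0.0037]
eef_rot: [-0.0, -3.122, 0.014]
wrist_force: [-0.7, 0.3, 3.7]
opening: 0.06
```

```bash
./p.sh 606.5 -168.4 -4 90
```

```text
t 15.4 pos [ 606.6 -168.5   -3.7] jaw 90.0 tilt [-0.0199 -0.0093] open 60.0 F [-0.7  0.3  3.7]
dx 0.1 dy 0.1 dz 0.3 yaw -0.0  dist 0
```

{"fn": "step_arm", "kwargs": {
  "deltas": [
    {"dx":0,"dy":0,"dz":-20,"yaw":0},
    {"dx":0,"dy":0,"dz":-60,"yaw":0},
    {"dx":0,"dy":0,"dz":-110,"yaw":0},
    {"dx":0,"dy":0,"dz":-150,"yaw":0}
  ]
}}

```text
time: 15.8
ee_pos: [0.6096, -0.1671, 0.1483]
eef_rot: [-0.0, -3.122, 0.015]
wrist_force: [1.0, -0.8, 0.3]
opening: 0.0594
```

{"fn": "step_arm", "kwargs": {
  "deltas": [
    {"dx":70,"dy":168,"dz":0,"yaw":-7.4},
    {"dx":70,"dy":168,"dz":0,"yaw":-7.4},
    {"dx":70,"dy":168,"dz":0,"yaw":-7.4},
    {"dx":70,"dy":168,"dz":0,"yaw":-7.4},
    {"dx":70,"dy":168,"dz":0,"yaw":-7.4}
  ]
}}

```text
time: 16.3
ee_pos: [0.5373, 0.0089, 0.1474]
eef_rot: [0.218, -3.111, 0.004]
wrist_force: [1.0, 0.7, 0.1]
opening: 0.0596
```

```bash
./p.sh 536 -0.4 60 97.4; python3 -c "
from h import *
f=grab('wrist','w8'); T=toolpts(f)
for v in range(110,180,6): print(v,np.round(T[v,272],1))
"
```

```text
t 16.3 pos [537.3   8.9 147.4] jaw 98.0 tilt [-0.0223 -0.0042] open 59.6 F [1.  0.7 0.1]
dx 0.6 dy -8.9 dz 87.5 yaw 0.6  dist 88
110 [ 83.8   1.  149.6]
116 [ 78.5   1.  148.5]
122 [ 73.2   1.  149. ]
128 [ 69.7   0.9 113.4]
134 [ 65.    0.9 112.8]
140 [71.4  0.7 -8.7]
146 [68.8  0.7 -8.7]
152 [66.1  0.7 -8.1]
158 [63.5  0.7 -8.6]
164 [60.7  0.7 -8.1]
170 [ 58.4   0.7 -10.3]
176 [55.6  0.7 -9.6]
```

View pics/w8.png

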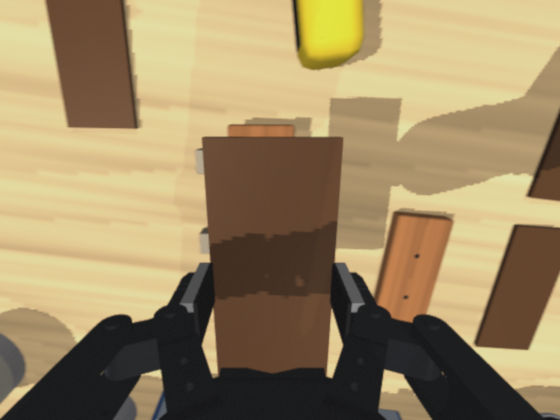

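{"fn": "step_arm", "kwargs": {
  "deltas": [
    {"dx":1.5,"dy":-9,"dz":30,"yaw":0.6},
    {"dx":1.5,"dy":-9,"dz":60,"yaw":0.6},
    {"dx":1.5,"dy":-9,"dz":85,"yaw":0.6},
    {"dx":1.5,"dy":-9,"dz":95,"yaw":0.6},
    {"dx":1.5,"dy":-9,"dz":95,"yaw":0.6}
  ]
}}

```text
time: 16.85
ee_pos: [0.5351, -0.0067, 0.0513]
eef_rot: [0.191, -3.111, 0.012]
wrist_force: [0.3, -0.2, -0.5]
opening: 0.0597
```

```bash
./p.sh 535 -0.5 31 97.4
```

```text
t 16.9 pos [535.1  -6.7  51.3] jaw 97.0 tilt [-0.0242 -0.0089] open 59.7 F [ 0.3 -0.2 -0.5]
dx -1.2 dy 6.3 dz 20.2 yaw -0.4  dist 21
```

{"fn": "step_arm", "kwargs": {
  "deltas": [
    {"dx":-1,"dy":6,"dz":8,"yaw":-0.4},
    {"dx":-1,"dy":6,"dz":15,"yaw":-0.4},
    {"dx":-1,"dy":6,"dz":18,"yaw":-0.4},
    {"dx":-1,"dy":6,"dz":18,"yaw":-0.4}
  ]
}}

```text
time: 17.25
ee_pos: [0.5348, -0.0008, 0.0331]
eef_rot: [0.202, -3.11, 0.012]
wrist_force: [0.9, -0.1, -1.4]
opening: 0.0595
```

```bash
./p.sh 535 -0.5 31 97.4
```

```text
t 17.2 pos [534.8  -0.8  33.1] jaw 97.5 tilt [-0.0246 -0.009 ] open 59.5 F [ 0.9 -0.1 -1.4]
dx -0.3 dy 0.3 dz 2.1 yaw 0.1  dist 2
```

{"fn": "step_arm", "kwargs": {
  "deltas": [
    {"dx":0,"dy":0.3,"dz":1,"yaw":0},
    {"dx":0,"dy":0.3,"dz":2,"yaw":0},
    {"dx":0,"dy":0.3,"dz":3.5,"yaw":0},
    {"dx":0,"dy":0.3,"dz":3.5,"yaw":0}
  ]
}}

```text
time: 17.65
ee_pos: [0.535, -0.0005, 0.0303]
eef_rot: [0.203, -3.111, 0.011]
wrist_force: [-1.4, 0.4, 4.4]
opening: 0.0592
```

{"fn": "step_arm", "kwargs": {
  "deltas": [
    {"dx":0,"dy":0,"dz":0,"yaw":0},
    {"dx":0,"dy":0,"dz":0,"yaw":0},
    {"dx":0,"dy":0,"dz":0,"yaw":0},
    {"dx":0,"dy":0,"dz":0,"yaw":0}
  ],
  "fingers": 78
}}

```text
time: 18.05
ee_pos: [0.535, -0.0005, 0.0302]
eef_rot: [0.202, -3.111, 0.011]
wrist_force: [-0.3, -0.6, -0.3]
opening: 0.0781
```

{"fn": "step_arm", "kwargs": {
  "deltas": [
    {"dx":0,"dy":0,"dz":-20,"yaw":0},
    {"dx":0,"dy":0,"dz":-60,"yaw":0},
    {"dx":0,"dy":0,"dz":-110,"yaw":0},
    {"dx":0,"dy":0,"dz":-130,"yaw":0},
    {"dx":0,"dy":0,"dz":-130,"yaw":0}
  ]
}}

```text
time: 18.55
ee_pos: [0.5412, 0.0005, 0.1643]
eef_rot: [0.203, -3.119, 0.011]
wrist_force: [0.3, 0.1, -0.7]
opening: 0.0778
```

```bash
./p.sh 590 164.7 150 91.2;  python3 -c "
from h import *
f=grab('wrist','w9'); W=cloud(f)
print(obj(f,W,200,350,85,285,0.030,0.040,zmax=.055))
"; ./p.sh 590 164.7 150 91.2
```

```text
t 18.6 pos [5.412e+02 5.000e-01 1.643e+02] jaw 97.5 tilt [-0.015  -0.0083] open 77.8 F [ 0.3  0.1 -0.7]
dx -69.9 dy 156.6 dz 12.2 yaw 6.3  dist 172
[ 5.374e+02  3.000e-01  1.496e+02  6.200e+01  7.400e+00  5.313e+02
 -5.000e-01  7.300e+00  4.020e+01]
t 18.6 pos [539.3   0.6 161.7] jaw 97.5 tilt [-0.0201 -0.0085] open 78.3 F [ 0.4  0.4 -0.2]
dx -71.8 dy 156.2 dz 9.3 yaw 6.3  dist 172
```

View pics/w9.png

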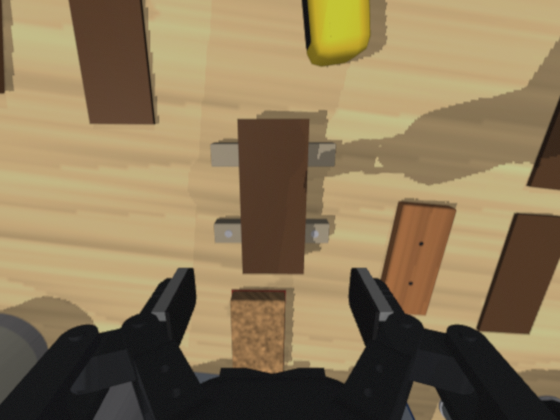

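{"fn": "step_arm", "kwargs": {
  "deltas": [
    {"dx":-72,"dy":156,"dz":10,"yaw":6.3},
    {"dx":-72,"dy":156,"dz":20,"yaw":6.3},
    {"dx":-72,"dy":156,"dz":20,"yaw":6.3},
    {"dx":-72,"dy":156,"dz":20,"yaw":6.3},
    {"dx":-72,"dy":156,"dz":20,"yaw":6.3}
  ]
}}

```text
time: 19.1
ee_pos: [0.5878, 0.171, 0.1355]
eef_rot: [0.045, -3.115, 0.01]
wrist_force: [-0.3, -0.1, -0.3]
opening: 0.0779
```

```bash
python3 -c "
from h import *
f=grab('wrist','w10'); W=cloud(f)
print(obj(f,W,200,350,65,290,0.009,0.016,zmax=.03))
f=grab('top','t4'); W=cloud(f)
print(obj(f,W,240,305,160,235,0.028,.04,zmax=.05))
print(obj(f,W,106,142,202,245,0.011,.025,zmax=.04))
"; ./p.sh 590 164.7 30 91.2
```

```text
[591.4 163.4 129.   55.6   2.2 587.  163.3   2.2  16.2]
[535.6   2.1 150.9  61.9   7.5 535.1   2.1   7.7  39.6]
[460.9 415.6  75.   54.4 -18.  461.1 416.1 -16.6  24.4]
t 19.2 pos [588.7 163.9 137.1] jaw 91.2 tilt [-0.0241 -0.0109] open 78.0 F [ 0.4 -1.  -0.1]
dx -4.0 dy 1.8 dz 107.0 yaw 0.0  dist 107
```

View pics/w10.png

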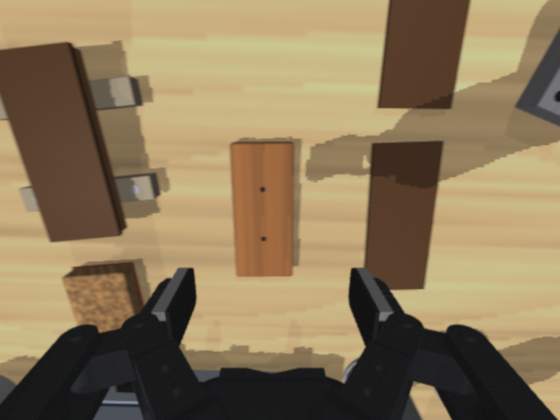

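{"fn": "step_arm", "kwargs": {
  "deltas": [
    {"dx":-4,"dy":1,"dz":40,"yaw":-0.4},
    {"dx":-4,"dy":1,"dz":80,"yaw":-0.4},
    {"dx":-4,"dy":1,"dz":107,"yaw":-0.4},
    {"dx":-4,"dy":1,"dz":107,"yaw":-0.4},
    {"dx":-4,"dy":1,"dz":107,"yaw":-0.4}
  ]
}}

```text
time: 19.7
ee_pos: [0.5901, 0.1616, 0.0302]
eef_rot: [0.039, -3.117, 0.019]
wrist_force: [1.0, 0.2, 0.3]
opening: 0.0782
```

```bash
./p.sh 591 164 3.5 91.6
```

```text
t 19.7 pos [590.1 161.6  30.2] jaw 91.5 tilt [-0.0246 -0.0123] open 78.2 F [1.  0.2 0.3]
dx -1.7 dy 2.6 dz 26.7 yaw -0.1  dist 27
```

{"fn": "step_arm", "kwargs": {
  "deltas": [
    {"dx":-1.5,"dy":2.5,"dz":10,"yaw":0},
    {"dx":-1.5,"dy":2.5,"dz":20,"yaw":0},
    {"dx":-1.5,"dy":2.5,"dz":26,"yaw":0},
    {"dx":-1.5,"dy":2.5,"dz":26,"yaw":0},
    {"dx":-1.5,"dy":2.5,"dz":26,"yaw":0}
  ]
}}

```text
time: 20.2
ee_pos: [0.5908, 0.1639, 0.0041]
eef_rot: [0.039, -3.116, 0.019]
wrist_force: [-0.5, -0.2, 0.2]
opening: 0.0781
```

{"fn": "step_arm", "kwargs": {
  "deltas": [
    {"dx":0,"dy":0,"dz":0,"yaw":0},
    {"dx":0,"dy":0,"dz":0,"yaw":0},
    {"dx":0,"dy":0,"dz":0,"yaw":0},
    {"dx":0,"dy":0,"dz":0,"yaw":0},
    {"dx":0,"dy":0,"dz":0,"yaw":0}
  ],
  "fingers": 40,
  "grip_force": 80
}}

```text
time: 20.7
ee_pos: [0.5918, 0.1642, 0.0053]
eef_rot: [0.04, -3.119, 0.018]
wrist_force: [-0.4, 0.1, 5.5]
opening: 0.0532
```

```bash
./p.sh 534.5 -0.4 150 97.4
```

```text
t 20.7 pos [591.8 164.2   5.3] jaw 91.5 tilt [-0.0226 -0.0117] open 53.2 F [-0.4  0.1  5.5]
dx 64.8 dy -164.6 dz -141.5 yaw -5.9  dist 227
```

{"fn": "step_arm", "kwargs": {
  "deltas": [
    {"dx":0,"dy":0,"dz":-20,"yaw":0},
    {"dx":0,"dy":0,"dz":-60,"yaw":0},
    {"dx":0,"dy":0,"dz":-110,"yaw":0},
    {"dx":0,"dy":0,"dz":-140,"yaw":0},
    {"dx":0,"dy":0,"dz":-140,"yaw":0}
  ]
}}

```text
time: 21.2
ee_pos: [0.5987, 0.1665, 0.1507]
eef_rot: [0.04, -3.129, 0.013]
wrist_force: [0.3, 0.4, -1.3]
opening: 0.0533
```

{"fn": "step_arm", "kwargs": {
  "deltas": [
    {"dx":65,"dy":-164,"dz":0,"yaw":-5.9},
    {"dx":65,"dy":-164,"dz":0,"yaw":-5.9},
    {"dx":65,"dy":-164,"dz":0,"yaw":-5.9},
    {"dx":65,"dy":-164,"dz":0,"yaw":-5.9},
    {"dx":65,"dy":-164,"dz":0,"yaw":-5.9}
  ]
}}

```text
time: 21.7
ee_pos: [0.5353, -0.0057, 0.1518]
eef_rot: [0.185, -3.12, 0.017]
wrist_force: [0.2, 0.3, -0.5]
opening: 0.0532
```

```bash
./p.sh 534.5 -0.4 65 97.4;  python3 -c "
from h import *
f=grab('wrist','w11'); T=toolpts(f)
for v in range(140,170,4): print(v,np.round(T[v,272],1))
"
```

```text
t 21.7 pos [535.3  -5.7 151.8] jaw 96.8 tilt [-0.0154 -0.0118] open 53.2 F [ 0.2  0.3 -0.5]
dx -1.3 dy 6.2 dz 86.8 yaw -0.6  dist 87
140 [ 60.2   0.9 111.8]
144 [ 56.9   0.9 112. ]
148 [ 53.6   0.9 112.6]
152 [ 50.3   0.9 112. ]
156 [64.   0.7 -5.8]
160 [62.8  0.7 -9.7]
164 [61.   0.7 -9.6]
168 [59.1  0.7 -9. ]
```

View pics/w11.png

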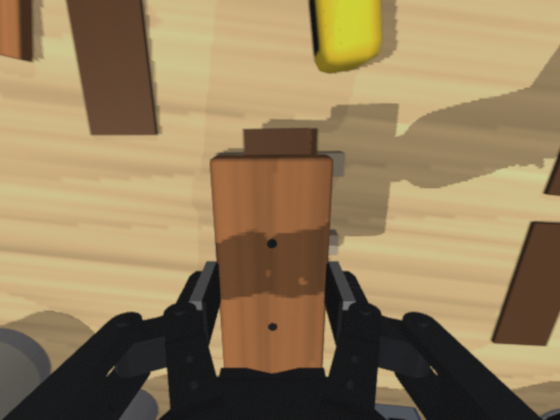

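{"fn": "step_arm", "kwargs": {
  "deltas": [
    {"dx":-1.2,"dy":5.5,"dz":40,"yaw":-0.6},
    {"dx":-1.2,"dy":5.5,"dz":70,"yaw":-0.6},
    {"dx":-1.2,"dy":5.5,"dz":90,"yaw":-0.6},
    {"dx":-1.2,"dy":5.5,"dz":90,"yaw":-0.6},
    {"dx":-1.2,"dy":5.5,"dz":90,"yaw":-0.6}
  ]
}}

```text
time: 22.25
ee_pos: [0.5354, 0.0045, 0.0611]
eef_rot: [0.212, -3.118, 0.012]
wrist_force: [0.6, -0.4, -0.0]
opening: 0.053
```

```bash
./p.sh 534.6 -1 49 97.4
```

```text
t 22.2 pos [535.4   4.5  61.1] jaw 97.8 tilt [-0.0158 -0.0087] open 53.0 F [ 0.6 -0.4 -0. ]
dx 1.3 dy -5.2 dz 12.2 yaw 0.4  dist 13
```

{"fn": "step_arm", "kwargs": {
  "deltas": [
    {"dx":1.3,"dy":-5.2,"dz":5,"yaw":0.4},
    {"dx":1.3,"dy":-5.2,"dz":10,"yaw":0.4},
    {"dx":1.3,"dy":-5.2,"dz":11,"yaw":0.4},
    {"dx":1.3,"dy":-5.2,"dz":11,"yaw":0.4}
  ]
}}

```text
time: 22.65
ee_pos: [0.5347, -0.0009, 0.0503]
eef_rot: [0.201, -3.119, 0.012]
wrist_force: [0.3, 0.4, -1.0]
opening: 0.053
```

```bash
./p.sh 534.6 -1 46.5 97.4
```

```text
t 22.6 pos [534.7  -0.9  50.3] jaw 97.4 tilt [-0.0156 -0.0085] open 53.0 F [ 0.3  0.4 -1. ]
dx 0.1 dy -0.0 dz 3.8 yaw -0.0  dist 4
```

{"fn": "step_arm", "kwargs": {
  "deltas": [
    {"dx":0,"dy":0,"dz":2,"yaw":0},
    {"dx":0,"dy":0,"dz":4,"yaw":0},
    {"dx":0,"dy":0,"dz":5.3,"yaw":0},
    {"dx":0,"dy":0,"dz":5.3,"yaw":0}
  ]
}}

```text
time: 23.05
ee_pos: [0.5347, -0.0009, 0.0453]
eef_rot: [0.201, -3.119, 0.012]
wrist_force: [-1.2, 0.6, 1.6]
opening: 0.0534
```

{"fn": "step_arm", "kwargs": {
  "deltas": [
    {"dx":0,"dy":0,"dz":0,"yaw":0},
    {"dx":0,"dy":0,"dz":0,"yaw":0},
    {"dx":0,"dy":0,"dz":0,"yaw":0},
    {"dx":0,"dy":0,"dz":0,"yaw":0}
  ],
  "fingers": 78
}}

```text
time: 23.45
ee_pos: [0.5348, -0.0009, 0.0453]
eef_rot: [0.201, -3.119, 0.011]
wrist_force: [0.5, -0.5, -0.5]
opening: 0.0776
```

{"fn": "step_arm", "kwargs": {
  "deltas": [
    {"dx":0,"dy":0,"dz":-20,"yaw":0},
    {"dx":0,"dy":0,"dz":-60,"yaw":0},
    {"dx":0,"dy":0,"dz":-110,"yaw":0},
    {"dx":0,"dy":0,"dz":-130,"yaw":0},
    {"dx":0,"dy":0,"dz":-130,"yaw":0}
  ]
}}

```text
time: 23.95
ee_pos: [0.5398, -0.0, 0.1795]
eef_rot: [0.201, -3.128, 0.011]
wrist_force: [0.7, -1.0, 0.7]
opening: 0.078
```

```bash
./p.sh 597 296.5 150 92.5;  python3 -c "
from h import *
f=grab('wrist','w12'); W=cloud(f)
print(obj(f,W,200,350,85,290,0.050,0.056,zmax=.065))
"
```

```text
t 23.9 pos [539.8  -0.  179.5] jaw 97.4 tilt [-0.0063 -0.0077] open 78.0 F [ 0.7 -1.   0.7]
dx -94.9 dy 287.0 dz 26.8 yaw 4.9  dist 303
[ 5.350e+02 -4.000e-01  1.290e+02  5.560e+01  7.700e+00  5.304e+02
 -1.000e+00  7.800e+00  5.620e+01]
```

View pics/w12.png

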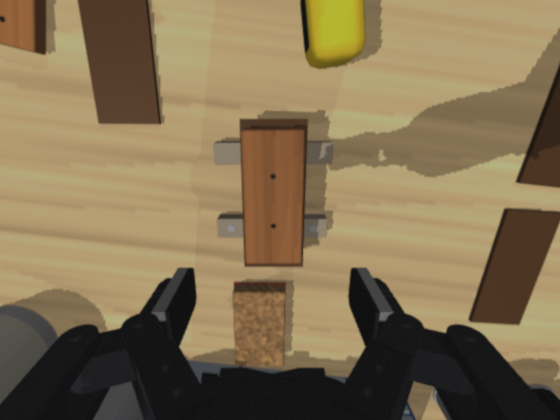

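```bash
./p.sh 413 -162.4 120 97.1
```

```text
t 24.0 pos [5.38e+02 1.00e-01 1.77e+02] jaw 97.4 tilt [-0.0114 -0.0079] open 78.0 F [-0.2  0.2 -0.4]
dx 144.1 dy -144.8 dz 59.7 yaw 0.3  dist 213
```

{"fn": "step_arm", "kwargs": {
  "deltas": [
    {"dx":144,"dy":-145,"dz":30,"yaw":0},
    {"dx":144,"dy":-145,"dz":60,"yaw":0},
    {"dx":144,"dy":-145,"dz":60,"yaw":0},
    {"dx":144,"dy":-145,"dz":60,"yaw":0},
    {"dx":144,"dy":-145,"dz":60,"yaw":0}
  ]
}}

```text
time: 24.5
ee_pos: [0.406, -0.1665, 0.1166]
eef_rot: [0.186, -3.115, 0.01]
wrist_force: [1.1, 0.7, 0.1]
opening: 0.078
```

```bash
python3 -c "
from h import *
f=grab('wrist','w13'); W=cloud(f)
print(obj(f,W,210,340,100,300,0.0,0.006,dark=230))
f=grab('top','t5'); W=cloud(f)
print(obj(f,W,240,305,160,235,0.048,.056,zmax=.08))
print(obj(f,W,360,395,214,260,0.009,.016,zmax=.03))
"; ./p.sh 413 -162.4 25 97.1
```

```text
[ 412.6 -164.2  148.4   60.9    6.9  406.9 -164.9    6.8    6.2]
[534.    1.6 130.2  55.8   7.8 533.9   1.6   7.8  55.5]
[ 378.2 -279.4   42.5   17.1  -27.2  377.7 -276.3  -20.9   15.8]
t 24.6 pos [ 409.7 -163.9  117.7] jaw 97.0 tilt [-0.0164 -0.0069] open 78.2 F [ 0.5  0.3 -0.1]
dx -5.1 dy 1.6 dz 92.7 yaw -0.1  dist 93
```

View pics/w13.png

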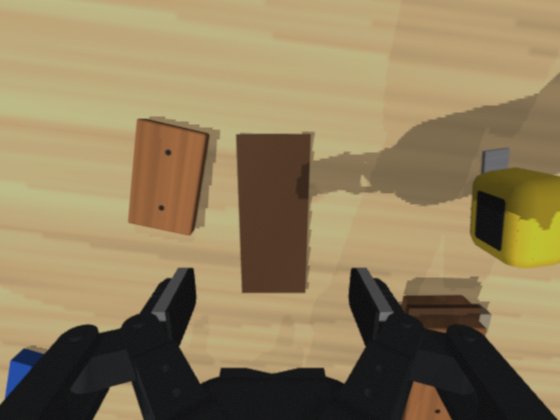

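```bash
python3 -c "
from h import *
f=grab('wrist'); W=cloud(f)
print(obj(f,W,115,225,100,250,0.010,0.016,zmax=.03))
"; ./p.sh 413 -163.3 25 97.1
```

```text
[ 385.7 -257.6   89.7   56.5   -6.   383.3 -257.6   -6.2   16. ]
t 24.6 pos [ 412.  -162.3  118.5] jaw 97.3 tilt [-0.0137 -0.0067] open 78.3 F [0.1 1.  0.5]
dx -2.2 dy -0.7 dz 93.5 yaw 0.2  dist 94
```

Front_d was knocked to about (386,-258), leaving ~16 mm of clearance to the finger. I go down on the sheet.

{"fn": "step_arm", "kwargs": {
  "deltas": [
    {"dx":-2,"dy":-0.7,"dz":40,"yaw":0.2},
    {"dx":-2,"dy":-0.7,"dz":80,"yaw":0.2},
    {"dx":-2,"dy":-0.7,"dz":93,"yaw":0.2},
    {"dx":-2,"dy":-0.7,"dz":93,"yaw":0.2}
  ],
  "fingers": 75
}}

```text
time: 25.05
ee_pos: [0.4122, -0.1604, 0.0233]
eef_rot: [0.198, -3.116, 0.005]
wrist_force: [-0.8, 0.2, -0.2]
opening: 0.0752
```

```bash
./p.sh 413 -163.3 -4 97.1
```

```text
t 25.1 pos [ 412.2 -160.4   23.3] jaw 97.3 tilt [-0.0186 -0.0047] open 75.2 F [-0.8  0.2 -0.2]
dx -0.9 dy -2.9 dz 27.3 yaw 0.2  dist 27
```

{"fn": "step_arm", "kwargs": {
  "deltas": [
    {"dx":-1,"dy":-3,"dz":10,"yaw":0.2},
    {"dx":-1,"dy":-3,"dz":20,"yaw":0.2},
    {"dx":-1,"dy":-3,"dz":27,"yaw":0.2},
    {"dx":-1,"dy":-3,"dz":27,"yaw":0.2},
    {"dx":-1,"dy":-3,"dz":27,"yaw":0.2}
  ]
}}

```text
time: 25.55
ee_pos: [0.4132, -0.1635, -0.0036]
eef_rot: [0.193, -3.117, 0.006]
wrist_force: [0.3, -0.2, 0.2]
opening: 0.0749
```

{"fn": "step_arm", "kwargs": {
  "deltas": [
    {"dx":0,"dy":0,"dz":0,"yaw":0},
    {"dx":0,"dy":0,"dz":0,"yaw":0},
    {"dx":0,"dy":0,"dz":0,"yaw":0},
    {"dx":0,"dy":0,"dz":0,"yaw":0}
  ],
  "fingers": 45,
  "grip_force": 60
}}

```text
time: 25.95
ee_pos: [0.4137, -0.1637, -0.0024]
eef_rot: [0.192, -3.118, 0.005]
wrist_force: [-2.1, 0.7, 7.0]
opening: 0.0593
```

```bash
./p.sh 535 -0.7 150 97.4
```

```text
t 25.9 pos [ 413.7 -163.7   -2.4] jaw 97.1 tilt [-0.017  -0.0045] open 59.3 F [-2.1  0.7  7. ]
dx -137.7 dy 146.5 dz -155.2 yaw -0.3  dist 254
```

{"fn": "step_arm", "kwargs": {
  "deltas": [
    {"dx":0,"dy":0,"dz":-20,"yaw":0},
    {"dx":0,"dy":0,"dz":-60,"yaw":0},
    {"dx":0,"dy":0,"dz":-110,"yaw":0},
    {"dx":0,"dy":0,"dz":-155,"yaw":0},
    {"dx":0,"dy":0,"dz":-155,"yaw":0}
  ]
}}

```text
time: 26.45
ee_pos: [0.4214, -0.1652, 0.1592]
eef_rot: [0.193, -3.133, 0.012]
wrist_force: [1.2, -0.9, -0.2]
opening: 0.0596
```

{"fn": "step_arm", "kwargs": {
  "deltas": [
    {"dx":-138,"dy":146,"dz":0,"yaw":-0.3},
    {"dx":-138,"dy":146,"dz":0,"yaw":-0.3},
    {"dx":-138,"dy":146,"dz":0,"yaw":-0.3},
    {"dx":-138,"dy":146,"dz":0,"yaw":-0.3},
    {"dx":-138,"dy":146,"dz":0,"yaw":-0.3}
  ]
}}

```text
time: 26.95
ee_pos: [0.5437, 0.0061, 0.1569]
eef_rot: [-0.221, 3.134, -0.004]
wrist_force: [-0.3, -0.4, -0.5]
opening: 0.0594
```

```bash
./p.sh 534.5 -0.7 75 97.4;  python3 -c "
from h import *
f=grab('wrist','w14'); T=toolpts(f)
for v in range(130,160,4): print(v,np.round(T[v,272],1))
"
```

```text
t 26.9 pos [543.7   6.1 156.9] jaw 98.1 tilt [ 0.0005 -0.0026] open 59.4 F [-0.3 -0.4 -0.5]
dx 10.1 dy -5.2 dz 81.9 yaw 0.7  dist 83
130 [75.5  0.7 -6.8]
134 [73.8  0.7 -7.1]
138 [72.2  0.7 -8.2]
142 [70.4  0.7 -7.4]
146 [68.7  0.7 -8.1]
150 [66.7  0.7 -6. ]
154 [65.   0.7 -6.5]
158 [63.4  0.7 -7.8]
```

View pics/w14.png

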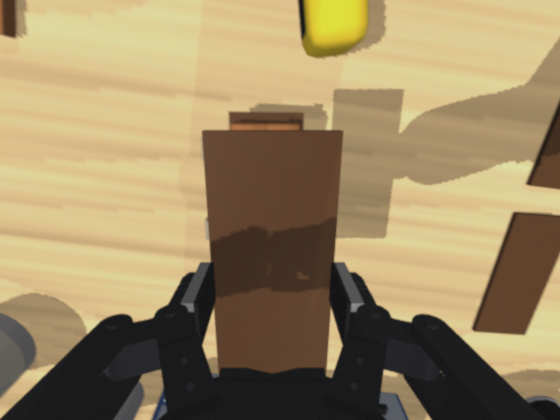

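{"fn": "step_arm", "kwargs": {
  "deltas": [
    {"dx":8,"dy":-5,"dz":40,"yaw":0.7},
    {"dx":8,"dy":-5,"dz":70,"yaw":0.7},
    {"dx":8,"dy":-5,"dz":90,"yaw":0.7},
    {"dx":8,"dy":-5,"dz":90,"yaw":0.7},
    {"dx":8,"dy":-5,"dz":90,"yaw":0.7}
  ]
}}

```text
time: 27.5
ee_pos: [0.5341, -0.0058, 0.067]
eef_rot: [0.193, -3.133, 0.01]
wrist_force: [0.7, -0.2, -0.5]
opening: 0.0595
```

```bash
./p.sh 536.4 -0.8 58 97.4
```

```text
t 27.5 pos [534.1  -5.8  67. ] jaw 97.0 tilt [-0.0024 -0.0065] open 59.5 F [ 0.7 -0.2 -0.5]
dx -3.0 dy 4.7 dz 8.9 yaw -0.4  dist 11
```

{"fn": "step_arm", "kwargs": {
  "deltas": [
    {"dx":-3,"dy":4.7,"dz":4,"yaw":-0.4},
    {"dx":-3,"dy":4.7,"dz":8,"yaw":-0.4},
    {"dx":-3,"dy":4.7,"dz":9,"yaw":-0.4},
    {"dx":-3,"dy":4.7,"dz":9,"yaw":-0.4}
  ]
}}

```text
time: 27.9
ee_pos: [0.5365, -0.0007, 0.0581]
eef_rot: [0.204, -3.132, 0.01]
wrist_force: [-0.2, -0.2, -1.2]
opening: 0.0591
```

```bash
./p.sh 536.4 -0.8 54.5 97.4
```

```text
t 27.9 pos [536.5  -0.7  58.1] jaw 97.5 tilt [-0.0022 -0.0065] open 59.1 F [-0.2 -0.2 -1.2]
dx 0.1 dy -0.0 dz 3.6 yaw 0.1  dist 4
```

{"fn": "step_arm", "kwargs": {
  "deltas": [
    {"dx":0,"dy":0,"dz":2,"yaw":0},
    {"dx":0,"dy":0,"dz":3.5,"yaw":0},
    {"dx":0,"dy":0,"dz":4.5,"yaw":0},
    {"dx":0,"dy":0,"dz":4.5,"yaw":0}
  ]
}}

```text
time: 28.3
ee_pos: [0.5366, -0.0008, 0.0538]
eef_rot: [0.204, -3.133, 0.01]
wrist_force: [-0.7, 0.4, 0.7]
opening: 0.0594
```

{"fn": "step_arm", "kwargs": {
  "deltas": [
    {"dx":0,"dy":0,"dz":0,"yaw":0},
    {"dx":0,"dy":0,"dz":0,"yaw":0},
    {"dx":0,"dy":0,"dz":0,"yaw":0},
    {"dx":0,"dy":0,"dz":0,"yaw":0}
  ],
  "fingers": 78
}}

```text
time: 28.7
ee_pos: [0.5366, -0.0008, 0.0537]
eef_rot: [0.204, -3.133, 0.01]
wrist_force: [-0.6, -0.3, -0.2]
opening: 0.0778
```

{"fn": "step_arm", "kwargs": {
  "deltas": [
    {"dx":0,"dy":0,"dz":-20,"yaw":0},
    {"dx":0,"dy":0,"dz":-60,"yaw":0},
    {"dx":0,"dy":0,"dz":-110,"yaw":0},
    {"dx":0,"dy":0,"dz":-120,"yaw":0},
    {"dx":0,"dy":0,"dz":-120,"yaw":0}
  ]
}}

```text
time: 29.2
ee_pos: [0.5388, -0.0001, 0.1763]
eef_rot: [-0.204, 3.131, -0.01]
wrist_force: [0.4, 0.5, -0.9]
opening: 0.0785
```

```bash
python3 -c "
from h import *
f=grab('wrist','w15'); W=cloud(f)
print(obj(f,W,200,350,75,290,0.055,0.062,zmax=.075))
"; ./p.sh 386 -257.6 120 84
```

```text
[ 5.357e+02 -5.000e-01  1.497e+02  6.210e+01  7.400e+00  5.293e+02
 -1.300e+00  7.400e+00  6.230e+01]
t 29.2 pos [537.1   0.  174.1] jaw 97.4 tilt [-0.0008 -0.0061] open 78.0 F [-1.1 -0.6 -0.5]
dx 183.1 dy -235.5 dz 55.7 yaw 13.4  dist 303
```

View pics/w15.png

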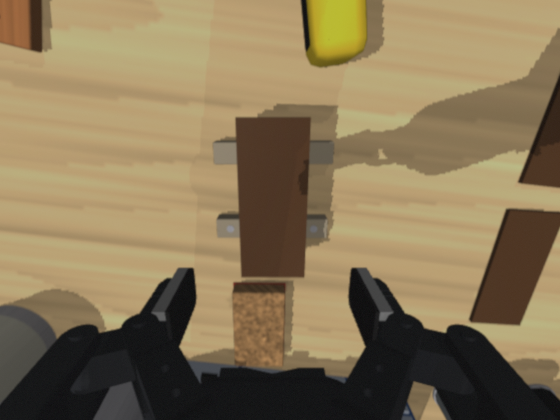

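Sheet at (535.7,-0.5) and 7.4°, which is well placed. Next is front_d.

{"fn": "step_arm", "kwargs": {
  "deltas": [
    {"dx":183,"dy":-235,"dz":20,"yaw":13.4},
    {"dx":183,"dy":-235,"dz":40,"yaw":13.4},
    {"dx":183,"dy":-235,"dz":40,"yaw":13.4},
    {"dx":183,"dy":-235,"dz":40,"yaw":13.4},
    {"dx":183,"dy":-235,"dz":40,"yaw":13.4}
  ]
}}

```text
time: 29.75
ee_pos: [0.4084, -0.2143, 0.1403]
eef_rot: [-0.162, -3.133, 0.007]
wrist_force: [0.9, -0.6, 0.5]
opening: 0.0782
```

```bash
./p.sh 386 -257.6 120 84
```

```text
t 29.8 pos [ 408.4 -214.3  140.3] jaw 84.1 tilt [-0.0048 -0.0045] open 78.2 F [ 0.9 -0.6  0.5]
dx 17.8 dy -45.3 dz 20.6 yaw 0.1  dist 53
```

{"fn": "step_arm", "kwargs": {
  "deltas": [
    {"dx":18,"dy":-45,"dz":20,"yaw":0},
    {"dx":18,"dy":-45,"dz":20,"yaw":0},
    {"dx":18,"dy":-45,"dz":20,"yaw":0},
    {"dx":18,"dy":-45,"dz":20,"yaw":0}
  ]
}}

```text
time: 30.15
ee_pos: [0.3859, -0.2555, 0.1195]
eef_rot: [-0.159, -3.131, 0.005]
wrist_force: [1.8, 0.7, 0.2]
opening: 0.0778
```

```bash
python3 -c "
from h import *
f=grab('wrist','w16'); W=cloud(f)
print(obj(f,W,200,350,75,300,0.009,0.016,zmax=.03))
f=grab('top','t6'); W=cloud(f)
print(obj(f,W,240,305,160,235,0.055,.062,zmax=.08))
"; ./p.sh 386 -257.6 30 84
```

```text
[ 385.5 -258.6   89.8   55.6   -6.1  382.9 -258.2   -5.8   16.2]
[534.4   1.5 150.3  62.    7.5 534.    1.4   7.4  61.7]
t 30.2 pos [ 386.9 -255.4  120.3] jaw 84.3 tilt [-0.005  -0.0036] open 77.7 F [ 0.1 -1.2 -0.2]
dx 0.3 dy -1.9 dz 90.3 yaw 0.3  dist 90
```

View pics/w16.png

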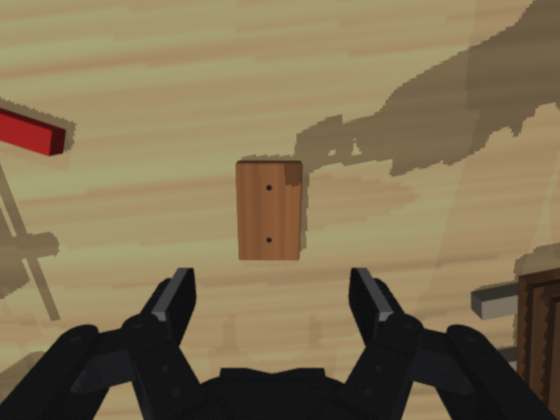

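Front_d is at (385.5,-258.6) and -6°. I go down.

{"fn": "step_arm", "kwargs": {
  "deltas": [
    {"dx":0.8,"dy":-3,"dz":40,"yaw":0.3},
    {"dx":0.8,"dy":-3,"dz":80,"yaw":0.3},
    {"dx":0.8,"dy":-3,"dz":95,"yaw":0.3},
    {"dx":0.8,"dy":-3,"dz":95,"yaw":0.3},
    {"dx":0.8,"dy":-3,"dz":95,"yaw":0.3}
  ]
}}

```text
time: 30.75
ee_pos: [0.3866, -0.258, 0.0258]
eef_rot: [-0.161, -3.133, 0.006]
wrist_force: [0.8, 0.3, 0.2]
opening: 0.0778
```

```bash
./p.sh 385.8 -258.4 3.5 84
```

```text
t 30.8 pos [ 386.6 -258.    25.8] jaw 84.1 tilt [-0.0042 -0.0039] open 77.8 F [0.8 0.3 0.2]
dx 0.7 dy -0.3 dz 22.3 yaw 0.1  dist 22
```

{"fn": "step_arm", "kwargs": {
  "deltas": [
    {"dx":0.7,"dy":-0.3,"dz":10,"yaw":0},
    {"dx":0.7,"dy":-0.3,"dz":18,"yaw":0},
    {"dx":0.7,"dy":-0.3,"dz":22,"yaw":0},
    {"dx":0.7,"dy":-0.3,"dz":22,"yaw":0}
  ]
}}

```text
time: 31.15
ee_pos: [0.3853, -0.258, 0.0033]
eef_rot: [-0.161, -3.132, 0.006]
wrist_force: [0.0, -0.0, -0.3]
opening: 0.0776
```

{"fn": "step_arm", "kwargs": {
  "deltas": [
    {"dx":0,"dy":0,"dz":0,"yaw":0},
    {"dx":0,"dy":0,"dz":0,"yaw":0},
    {"dx":0,"dy":0,"dz":0,"yaw":0},
    {"dx":0,"dy":0,"dz":0,"yaw":0},
    {"dx":0,"dy":0,"dz":0,"yaw":0}
  ],
  "fingers": 40,
  "grip_force": 80
}}

```text
time: 31.65
ee_pos: [0.3857, -0.2585, 0.0041]
eef_rot: [-0.161, -3.134, 0.006]
wrist_force: [-0.9, -0.0, 5.5]
opening: 0.0535
```

{"fn": "step_arm", "kwargs": {
  "deltas": [
    {"dx":0,"dy":0,"dz":-20,"yaw":0},
    {"dx":0,"dy":0,"dz":-60,"yaw":0},
    {"dx":0,"dy":0,"dz":-110,"yaw":0},
    {"dx":0,"dy":0,"dz":-155,"yaw":0},
    {"dx":0,"dy":0,"dz":-155,"yaw":0}
  ]
}}

```text
time: 32.15
ee_pos: [0.3905, -0.2611, 0.1654]
eef_rot: [0.161, 3.128, -0.015]
wrist_force: [0.1, -0.7, -0.6]
opening: 0.0535
```

```bash
./p.sh 536 -0.7 150 97.4
```

```text
t 32.1 pos [ 390.5 -261.1  165.4] jaw 84.1 tilt [ 0.009  -0.0099] open 53.5 F [ 0.1 -0.7 -0.6]
dx -117.9 dy 274.1 dz 14.1 yaw -13.3  dist 299
```

{"fn": "step_arm", "kwargs": {
  "deltas": [
    {"dx":-118,"dy":274,"dz":5,"yaw":-13.3},
    {"dx":-118,"dy":274,"dz":5,"yaw":-13.3},
    {"dx":-118,"dy":274,"dz":5,"yaw":-13.3},
    {"dx":-118,"dy":274,"dz":5,"yaw":-13.3},
    {"dx":-118,"dy":274,"dz":5,"yaw":-13.3}
  ]
}}

```text
time: 32.65
ee_pos: [0.5123, -0.04, 0.1584]
eef_rot: [-0.202, 3.127, -0.016]
wrist_force: [0.7, -1.3, 0.1]
opening: 0.0541
```

```bash
./p.sh 536 -0.7 120 97.4
```

```text
t 32.6 pos [512.3 -40.  158.4] jaw 97.4 tilt [ 0.0084 -0.0095] open 54.1 F [ 0.7 -1.3  0.1]
dx -28.3 dy 36.3 dz 38.3 yaw -0.0  dist 60
```

{"fn": "step_arm", "kwargs": {
  "deltas": [
    {"dx":-28,"dy":36,"dz":15,"yaw":0},
    {"dx":-28,"dy":36,"dz":25,"yaw":0},
    {"dx":-28,"dy":36,"dz":30,"yaw":0},
    {"dx":-28,"dy":36,"dz":30,"yaw":0}
  ]
}}

```text
time: 33.05
ee_pos: [0.534, -0.0026, 0.1268]
eef_rot: [-0.199, 3.131, -0.018]
wrist_force: [-0.5, -0.6, -0.5]
opening: 0.0535
```

```bash
python3 -c "
from h import *
f=grab('wrist','w17'); T=toolpts(f)
for v in range(170,210,4): print(v,np.round(T[v,272],1))
"; ./p.sh 536 -0.8 80 97.4
```

```text
170 [44.2  0.8 63.8]
174 [41.4  0.8 63.9]
178 [38.4  0.8 64.9]
182 [35.6  0.8 64.4]
186 [32.3  0.8 65.9]
190 [29.5  0.8 65.3]
194 [26.8  0.8 64.3]
198 [43.8  0.7 -4.8]
202 [ 43.6   0.6 -10.6]
206 [ 41.9   0.6 -11.5]
t 33.1 pos [534.7  -3.1 127.7] jaw 97.2 tilt [ 0.0067 -0.0107] open 53.6 F [ 0.3 -0.5 -0.4]
dx -1.4 dy 2.7 dz 47.7 yaw -0.2  dist 48
```

View pics/w17.png

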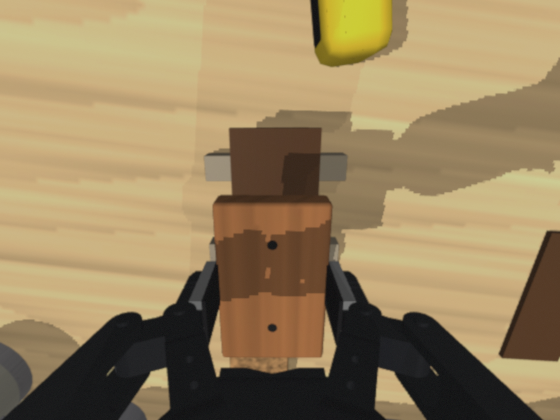

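{"fn": "step_arm", "kwargs": {
  "deltas": [
    {"dx":0,"dy":2.5,"dz":25,"yaw":-0.2},
    {"dx":0,"dy":2.5,"dz":45,"yaw":-0.2},
    {"dx":0,"dy":2.5,"dz":55,"yaw":-0.2},
    {"dx":0,"dy":2.5,"dz":55,"yaw":-0.2},
    {"dx":0,"dy":2.5,"dz":55,"yaw":-0.2}
  ]
}}

```text
time: 33.6
ee_pos: [0.5353, -0.002, 0.0736]
eef_rot: [-0.201, 3.127, -0.018]
wrist_force: [-0.7, -0.4, -0.8]
opening: 0.0536
```

```bash
./p.sh 534.8 -0.8 67 97.4
```

```text
t 33.6 pos [535.3  -2.   73.6] jaw 97.3 tilt [ 0.0083 -0.0108] open 53.6 F [-0.7 -0.4 -0.8]
dx 0.4 dy 1.3 dz 6.6 yaw -0.1  dist 7
```

{"fn": "step_arm", "kwargs": {
  "deltas": [
    {"dx":0.4,"dy":1.3,"dz":3,"yaw":0},
    {"dx":0.4,"dy":1.3,"dz":5,"yaw":0},
    {"dx":0.4,"dy":1.3,"dz":7,"yaw":0},
    {"dx":0.4,"dy":1.3,"dz":8,"yaw":0},
    {"dx":0.4,"dy":1.3,"dz":8,"yaw":0}
  ]
}}

```text
time: 34.1
ee_pos: [0.5353, -0.0007, 0.0663]
eef_rot: [-0.201, 3.127, -0.017]
wrist_force: [-0.9, -0.2, 3.7]
opening: 0.0534
```

{"fn": "step_arm", "kwargs": {
  "deltas": [
    {"dx":0,"dy":0,"dz":0,"yaw":0},
    {"dx":0,"dy":0,"dz":0,"yaw":0},
    {"dx":0,"dy":0,"dz":0,"yaw":0},
    {"dx":0,"dy":0,"dz":0,"yaw":0}
  ],
  "fingers": 78
}}

```text
time: 34.5
ee_pos: [0.5351, -0.0008, 0.0661]
eef_rot: [-0.201, 3.127, -0.017]
wrist_force: [0.2, -0.9, -0.5]
opening: 0.0783
```

{"fn": "step_arm", "kwargs": {
  "deltas": [
    {"dx":0,"dy":0,"dz":-20,"yaw":0},
    {"dx":0,"dy":0,"dz":-60,"yaw":0},
    {"dx":0,"dy":0,"dz":-100,"yaw":0},
    {"dx":0,"dy":0,"dz":-110,"yaw":0},
    {"dx":0,"dy":0,"dz":-110,"yaw":0}
  ]
}}

```text
time: 35.0
ee_pos: [0.5357, 0.0004, 0.1781]
eef_rot: [-0.2, 3.122, -0.017]
wrist_force: [0.5, -0.0, -0.2]
opening: 0.078
```

```bash
python3 -c "
from h import *
f=grab('wrist','w18'); W=cloud(f)
print(obj(f,W,200,350,75,300,0.072,0.078,zmax=.09))
"; ./p.sh 597 296 120 92.5
```

```text
[ 5.355e+02 -2.000e-01  8.980e+01  5.560e+01  7.300e+00  5.329e+02
 -5.000e-01  7.100e+00  7.820e+01]
t 35.0 pos [5.342e+02 5.000e-01 1.761e+02] jaw 97.3 tilt [ 0.0093 -0.0103] open 78.1 F [ 0.   0.8 -0.9]
dx -99.7 dy 285.7 dz 53.6 yaw 4.8  dist 307
```

View pics/w18.png

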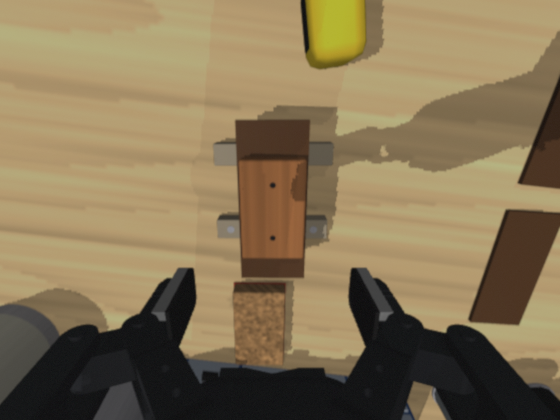

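Front_d lies at (535.5,-0.2) and 7.3°. Next is sheet_0, at (597,296).

{"fn": "step_arm", "kwargs": {
  "deltas": [
    {"dx":-100,"dy":286,"dz":0,"yaw":4.8},
    {"dx":-100,"dy":286,"dz":0,"yaw":4.8},
    {"dx":-100,"dy":286,"dz":20,"yaw":4.8},
    {"dx":-100,"dy":286,"dz":40,"yaw":4.8},
    {"dx":-100,"dy":286,"dz":40,"yaw":4.8}
  ]
}}

```text
time: 35.55
ee_pos: [0.5842, 0.2435, 0.1438]
eef_rot: [-0.07, 3.136, -0.019]
wrist_force: [1.4, -1.1, 0.5]
opening: 0.0784
```

```bash
./p.sh 597 296 120 92.5
```

```text
t 35.5 pos [584.2 243.5 143.8] jaw 92.5 tilt [ 0.0054 -0.0118] open 78.4 F [ 1.4 -1.1  0.5]
dx -15.0 dy 52.2 dz 23.3 yaw 0.0  dist 59
```

{"fn": "step_arm", "kwargs": {
  "deltas": [
    {"dx":-15,"dy":52,"dz":15,"yaw":0},
    {"dx":-15,"dy":52,"dz":23,"yaw":0},
    {"dx":-15,"dy":52,"dz":23,"yaw":0},
    {"dx":-15,"dy":52,"dz":23,"yaw":0}
  ]
}}

```text
time: 35.95
ee_pos: [0.5964, 0.2932, 0.1184]
eef_rot: [-0.067, 3.139, -0.025]
wrist_force: [0.9, 0.1, -0.2]
opening: 0.078
```

```bash
python3 -c "
from h import *
f=grab('wrist','w19'); W=cloud(f)
print(obj(f,W,210,340,100,310,0.0,0.006,dark=230))
f=grab('top','t7'); W=cloud(f)
print(obj(f,W,240,305,160,235,0.07,.078,zmax=.09))
print(obj(f,W,106,142,202,245,0.011,.025,zmax=.04))
"; ./p.sh 597 296 25 92.5
```

```text
[598.7 296.5 149.1  61.3   3.4 592.1 296.2   3.5   6.3]
[534.3   1.8  90.2  55.8   7.4 534.2   1.7   7.4  77.6]
[ 4.395e+02  4.475e+02  1.400e+01  5.600e+00  2.700e+00  4.392e+02
  4.469e+02 -1.000e-01  2.350e+01]
t 36.0 pos [597.8 292.6 120.6] jaw 92.3 tilt [ 0.006  -0.0136] open 78.2 F [0.2 0.3 0.1]
dx 1.2 dy 4.7 dz 95.6 yaw -0.2  dist 96
```

View pics/w19.png

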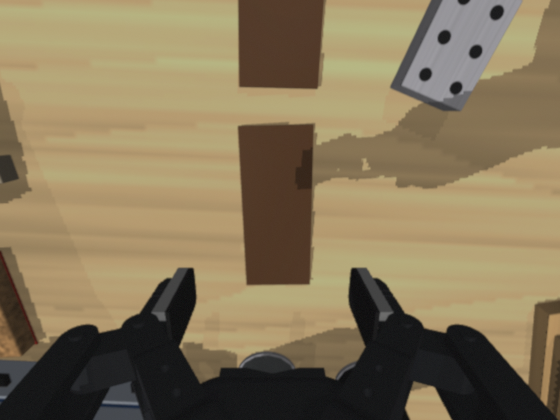

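{"fn": "step_arm", "kwargs": {
  "deltas": [
    {"dx":0,"dy":4.5,"dz":40,"yaw":-0.7},
    {"dx":0,"dy":4.5,"dz":80,"yaw":-0.7},
    {"dx":0,"dy":4.5,"dz":95,"yaw":-0.7},
    {"dx":0,"dy":4.5,"dz":95,"yaw":-0.7},
    {"dx":0,"dy":4.5,"dz":95,"yaw":-0.7}
  ]
}}

```text
time: 36.55
ee_pos: [0.5997, 0.2954, 0.0275]
eef_rot: [-0.081, 3.132, -0.02]
wrist_force: [0.7, 0.7, 0.6]
opening: 0.0781
```

```bash
./p.sh 598.2 296.4 -3.5 93
```

```text
t 36.5 pos [599.7 295.4  27.5] jaw 92.9 tilt [ 0.0087 -0.0128] open 78.1 F [0.7 0.7 0.6]
dx 1.7 dy 1.5 dz 30.9 yaw -0.1  dist 31
```

{"fn": "step_arm", "kwargs": {
  "deltas": [
    {"dx":1.7,"dy":1.5,"dz":12,"yaw":0},
    {"dx":1.7,"dy":1.5,"dz":22,"yaw":0},
    {"dx":1.7,"dy":1.5,"dz":30.5,"yaw":0},
    {"dx":1.7,"dy":1.5,"dz":30.5,"yaw":0},
    {"dx":1.7,"dy":1.5,"dz":30.5,"yaw":0}
  ]
}}

```text
time: 37.05
ee_pos: [0.5979, 0.2963, -0.0035]
eef_rot: [-0.081, 3.133, -0.021]
wrist_force: [0.4, 0.3, -0.3]
opening: 0.0784
```

{"fn": "step_arm", "kwargs": {
  "deltas": [
    {"dx":0,"dy":0,"dz":0,"yaw":0},
    {"dx":0,"dy":0,"dz":0,"yaw":0},
    {"dx":0,"dy":0,"dz":0,"yaw":0},
    {"dx":0,"dy":0,"dz":0,"yaw":0}
  ],
  "fingers": 45,
  "grip_force": 60
}}

```text
time: 37.45
ee_pos: [0.5989, 0.2968, -0.0023]
eef_rot: [-0.081, 3.131, -0.019]
wrist_force: [0.6, 0.7, 4.3]
opening: 0.0591
```

{"fn": "step_arm", "kwargs": {
  "deltas": [
    {"dx":0,"dy":0,"dz":-20,"yaw":0},
    {"dx":0,"dy":0,"dz":-60,"yaw":0},
    {"dx":0,"dy":0,"dz":-110,"yaw":0},
    {"dx":0,"dy":0,"dz":-150,"yaw":0},
    {"dx":0,"dy":0,"dz":-165,"yaw":0}
  ]
}}

```text
time: 37.95
ee_pos: [0.5996, 0.2997, 0.1681]
eef_rot: [-0.081, 3.123, -0.014]
wrist_force: [0.1, 0.4, -0.3]
opening: 0.0592
```

```bash
./p.sh 536 -0.7 150 97.4
```

```text
t 38.0 pos [599.6 299.7 168.1] jaw 93.0 tilt [ 0.0179 -0.0083] open 59.2 F [ 0.1  0.4 -0.3]
dx 79.3 dy -296.5 dz 19.5 yaw -4.4  dist 308
```

```bash
python3 -c "
from h import *
grab('wrist');f=grab('wrist','w20'); T=toolpts(f)
for v in range(130,160,4): print(v,np.round(T[v,272],1))
";./p.sh 536 -0.7 150 97.4
```

```text
130 [ 64.9   0.9 167.2]
134 [74.   0.6 -9.3]
138 [72.2  0.6 -8.8]
142 [70.6  0.6 -9.7]
146 [68.8  0.6 -8.3]
150 [ 67.3   0.6 -10.2]
154 [65.3  0.6 -8.6]
158 [63.6  0.6 -9.2]
t 38.0 pos [599.  299.5 166.1] jaw 93.0 tilt [ 0.016  -0.0091] open 59.2 F [ 0.7 -0.4 -0.5]
dx 78.7 dy -296.4 dz 17.8 yaw -4.4  dist 307
```

View pics/w20.png

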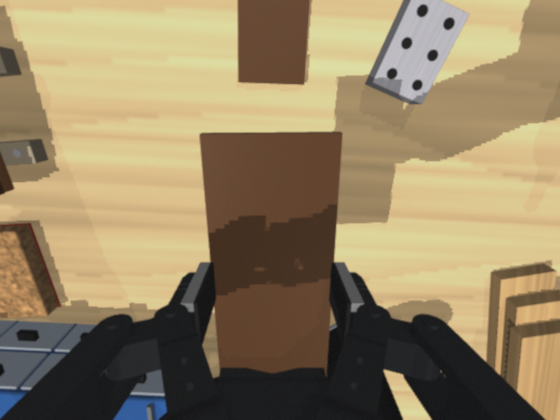

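{"fn": "step_arm", "kwargs": {
  "deltas": [
    {"dx":79,"dy":-296,"dz":10,"yaw":-4.4},
    {"dx":79,"dy":-296,"dz":10,"yaw":-4.4},
    {"dx":79,"dy":-296,"dz":10,"yaw":-4.4},
    {"dx":79,"dy":-296,"dz":10,"yaw":-4.4},
    {"dx":79,"dy":-296,"dz":10,"yaw":-4.4}
  ]
}}

```text
time: 38.55
ee_pos: [0.5443, 0.052, 0.1562]
eef_rot: [-0.201, 3.124, -0.017]
wrist_force: [1.4, -0.3, -0.6]
opening: 0.0591
```

```bash
./p.sh 535.5 -0.7 110 97.4
```

```text
t 38.5 pos [544.3  52.  156.2] jaw 97.4 tilt [ 0.0116 -0.0099] open 59.1 F [ 1.4 -0.3 -0.6]
dx 15.9 dy -50.6 dz 46.6 yaw -0.0  dist 71
```

{"fn": "step_arm", "kwargs": {
  "deltas": [
    {"dx":16,"dy":-51,"dz":10,"yaw":0},
    {"dx":16,"dy":-51,"dz":25,"yaw":0},
    {"dx":16,"dy":-51,"dz":46,"yaw":0},
    {"dx":16,"dy":-51,"dz":56,"yaw":0},
    {"dx":16,"dy":-51,"dz":56,"yaw":0}
  ]
}}

```text
time: 39.05
ee_pos: [0.5329, -0.0007, 0.0975]
eef_rot: [-0.203, 3.131, -0.016]
wrist_force: [-0.3, 0.7, -1.1]
opening: 0.0591
```

```bash
./p.sh 535.5 -0.7 79 97.4
```

```text
t 39.0 pos [532.9  -0.7  97.5] jaw 97.4 tilt [ 0.0047 -0.0102] open 59.1 F [-0.3  0.7 -1.1]
dx -2.5 dy -0.1 dz 18.5 yaw 0.0  dist 19
```

{"fn": "step_arm", "kwargs": {
  "deltas": [
    {"dx":-2.5,"dy":0,"dz":8,"yaw":0},
    {"dx":-2.5,"dy":0,"dz":15,"yaw":0},
    {"dx":-2.5,"dy":0,"dz":18,"yaw":0},
    {"dx":-2.5,"dy":0,"dz":18,"yaw":0}
  ]
}}

```text
time: 39.45
ee_pos: [0.5352, -0.0004, 0.0791]
eef_rot: [-0.204, 3.132, -0.017]
wrist_force: [-0.0, 0.4, -0.1]
opening: 0.0593
```

```bash
./p.sh 535.5 -0.7 75 97.4
```

```text
t 39.5 pos [ 5.352e+02 -4.000e-01  7.910e+01] jaw 97.4 tilt [ 0.0038 -0.0103] open 59.3 F [-0.   0.4 -0.1]
dx -0.3 dy -0.3 dz 4.1 yaw 0.0  dist 4
```

{"fn": "step_arm", "kwargs": {
  "deltas": [
    {"dx":-0.3,"dy":-0.3,"dz":2,"yaw":0},
    {"dx":-0.3,"dy":-0.3,"dz":4,"yaw":0},
    {"dx":-0.3,"dy":-0.3,"dz":5,"yaw":0},
    {"dx":-0.3,"dy":-0.3,"dz":5,"yaw":0}
  ]
}}

```text
time: 39.85
ee_pos: [0.536, -0.0007, 0.0755]
eef_rot: [-0.204, 3.13, -0.016]
wrist_force: [-2.0, 0.5, 5.1]
opening: 0.0591
```

{"fn": "step_arm", "kwargs": {
  "deltas": [
    {"dx":0,"dy":0,"dz":0,"yaw":0},
    {"dx":0,"dy":0,"dz":0,"yaw":0},
    {"dx":0,"dy":0,"dz":0,"yaw":0},
    {"dx":0,"dy":0,"dz":0,"yaw":0}
  ],
  "fingers": 78
}}

```text
time: 40.25
ee_pos: [0.5359, -0.0008, 0.0754]
eef_rot: [-0.204, 3.131, -0.016]
wrist_force: [0.3, -0.0, 0.2]
opening: 0.0777
```

{"fn": "step_arm", "kwargs": {
  "deltas": [
    {"dx":0,"dy":0,"dz":-20,"yaw":0},
    {"dx":0,"dy":0,"dz":-60,"yaw":0},
    {"dx":0,"dy":0,"dz":-100,"yaw":0},
    {"dx":0,"dy":0,"dz":-110,"yaw":0},
    {"dx":0,"dy":0,"dz":-110,"yaw":0}
  ]
}}

```text
time: 40.75
ee_pos: [0.5369, 0.0003, 0.1873]
eef_rot: [-0.203, 3.126, -0.016]
wrist_force: [0.0, -0.2, -0.3]
opening: 0.0779
```

```bash
python3 -c "
from h import *
f=grab('wrist','w21'); W=cloud(f)
print(obj(f,W,180,370,65,310,0.076,0.084,zmax=.1))
f=grab('top','t8'); W=cloud(f)
print(obj(f,W,106,142,202,245,0.011,.025,zmax=.04))
"; ./p.sh 461.5 417 150 72.5
```

```text
[ 5.363e+02 -3.000e-01  1.502e+02  6.200e+01  8.000e+00  5.292e+02
 -1.300e+00  7.900e+00  8.420e+01]
[461.  415.6  74.9  54.5 -18.3 461.1 415.9 -17.6  24.3]
t 40.9 pos [5.345e+02 5.000e-01 1.841e+02] jaw 97.4 tilt [ 0.0025 -0.01  ] open 77.9 F [-0.2 -0.4 -1. ]
dx 18.4 dy 422.8 dz 29.7 yaw 24.9  dist 424
```

View pics/w21.png

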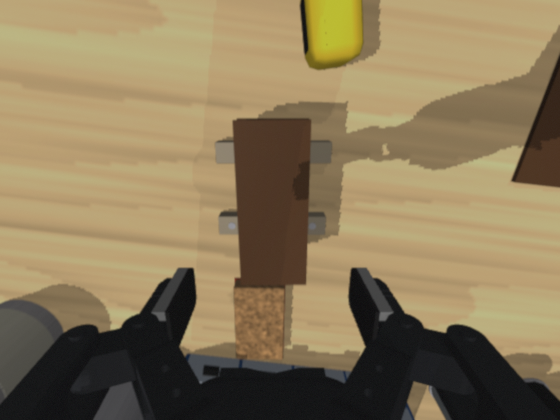

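{"fn": "step_arm", "kwargs": {
  "deltas": [
    {"dx":18,"dy":420,"dz":0,"yaw":24.5},
    {"dx":18,"dy":420,"dz":0,"yaw":24.5},
    {"dx":18,"dy":420,"dz":0,"yaw":24.5},
    {"dx":18,"dy":420,"dz":0,"yaw":24.5},
    {"dx":18,"dy":420,"dz":0,"yaw":24.5}
  ]
}}

```text
time: 41.35
ee_pos: [0.4929, 0.2328, 0.1797]
eef_rot: [0.467, 3.106, -0.019]
wrist_force: [0.6, 0.8, 0.3]
opening: 0.0781
```

```bash
./p.sh 461.5 416 150 73
```

```text
t 41.4 pos [492.9 232.8 179.7] jaw 72.9 tilt [-0.0014 -0.0123] open 78.1 F [0.6 0.8 0.3]
dx 84.0 dy 166.2 dz 27.5 yaw -0.1  dist 188
```

{"fn": "step_arm", "kwargs": {
  "deltas": [
    {"dx":84,"dy":166,"dz":27,"yaw":0},
    {"dx":84,"dy":166,"dz":27,"yaw":0},
    {"dx":84,"dy":166,"dz":27,"yaw":0},
    {"dx":84,"dy":166,"dz":27,"yaw":0},
    {"dx":84,"dy":166,"dz":27,"yaw":0}
  ]
}}

```text
time: 41.85
ee_pos: [0.4544, 0.4232, 0.1454]
eef_rot: [-0.447, -3.101, 0.021]
wrist_force: [-0.6, -0.7, -0.5]
opening: 0.0783
```

```bash
python3 -c "
from h import *
f=grab('wrist','w22'); W=cloud(f)
print(obj(f,W,180,365,75,330,0.018,0.025,zmax=.04))
f=grab('top','t9'); W=cloud(f)
print(obj(f,W,240,305,160,235,0.078,.084,zmax=.1))
"; ./p.sh 461.5 416 60 73
```

```text
[462.5 416.8  76.   49.6 -18.6 460.9 417.3 -18.1  25.2]
[534.8   1.6 150.2  61.9   8.1 534.2   1.5   8.1  83.7]
t 42.0 pos [459.2 415.9 147.2] jaw 73.1 tilt [-0.0056 -0.0167] open 78.4 F [-0.3 -0.8  0.4]
dx -2.2 dy 2.3 dz 87.2 yaw 0.1  dist 87
```

View pics/w22.png

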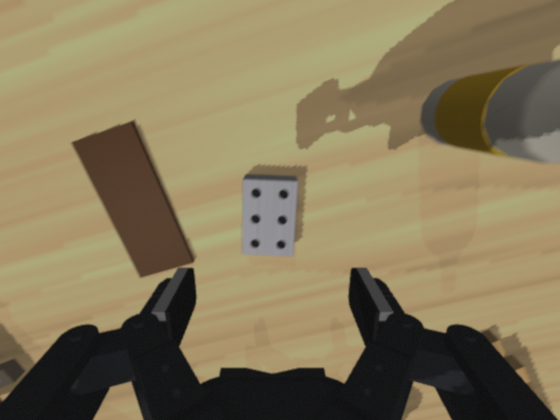

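{"fn": "step_arm", "kwargs": {
  "deltas": [
    {"dx":-2.7,"dy":2.7,"dz":40,"yaw":1.4},
    {"dx":-2.7,"dy":2.7,"dz":80,"yaw":1.4},
    {"dx":-2.7,"dy":2.7,"dz":105,"yaw":1.4},
    {"dx":-2.7,"dy":2.7,"dz":105,"yaw":1.4},
    {"dx":-2.7,"dy":2.7,"dz":105,"yaw":1.4}
  ]
}}

```text
time: 42.45
ee_pos: [0.4629, 0.414, 0.0421]
eef_rot: [-0.504, -3.098, 0.03]
wrist_force: [-0.0, -0.7, 0.7]
opening: 0.078
```

```bash
./p.sh 462 416.6 4 71.7
```

```text
t 42.5 pos [462.9 414.   42.1] jaw 71.5 tilt [-0.0057 -0.0183] open 78.0 F [-0.  -0.7  0.7]
dx 1.7 dy 2.9 dz 38.1 yaw -0.2  dist 38
```

{"fn": "step_arm", "kwargs": {
  "deltas": [
    {"dx":1.7,"dy":2.9,"dz":15,"yaw":-0.2},
    {"dx":1.7,"dy":2.9,"dz":28,"yaw":-0.2},
    {"dx":1.7,"dy":2.9,"dz":38,"yaw":-0.2},
    {"dx":1.7,"dy":2.9,"dz":38,"yaw":-0.2},
    {"dx":1.7,"dy":2.9,"dz":38,"yaw":-0.2}
  ]
}}

```text
time: 42.95
ee_pos: [0.4618, 0.4165, 0.0037]
eef_rot: [-0.498, -3.099, 0.031]
wrist_force: [0.1, 0.2, -0.3]
opening: 0.0777
```

{"fn": "step_arm", "kwargs": {
  "deltas": [
    {"dx":0,"dy":0,"dz":0,"yaw":0},
    {"dx":0,"dy":0,"dz":0,"yaw":0},
    {"dx":0,"dy":0,"dz":0,"yaw":0},
    {"dx":0,"dy":0,"dz":0,"yaw":0},
    {"dx":0,"dy":0,"dz":0,"yaw":0}
  ],
  "fingers": 30,
  "grip_force": 110
}}

```text
time: 43.45
ee_pos: [0.4624, 0.4169, 0.005]
eef_rot: [-0.499, -3.1, 0.028]
wrist_force: [-0.4, -0.6, 6.1]
opening: 0.0476
```

{"fn": "step_arm", "kwargs": {
  "deltas": [
    {"dx":0,"dy":0,"dz":-20,"yaw":0},
    {"dx":0,"dy":0,"dz":-60,"yaw":0},
    {"dx":0,"dy":0,"dz":-110,"yaw":0},
    {"dx":0,"dy":0,"dz":-160,"yaw":0},
    {"dx":0,"dy":0,"dz":-170,"yaw":0}
  ]
}}

```text
time: 43.95
ee_pos: [0.4662, 0.4223, 0.181]
eef_rot: [0.498, 3.096, -0.014]
wrist_force: [1.3, 0.7, -4.4]
opening: 0.0478
```

```bash
python3 -c "
from h import *
grab('wrist');f=grab('wrist','w23'); T=toolpts(f)
for v in range(190,240,4): print(v,np.round(T[v,272],1))
"; ./p.sh 536 -0.7 150 97.4
```

```text
190 [-1.000e-01  5.000e-01  1.802e+02]
194 [ -4.5   0.5 179.5]
198 [ -9.3   0.5 180.2]
202 [-13.4   0.5 178.3]
206 [-18.6   0.5 179.6]
210 [36.2  0.2  0.6]
214 [36.1  0.2 -5.2]
218 [ 36.3   0.2 -11.6]
222 [ 36.4   0.2 -17.2]
226 [ 35.5   0.2 -19.7]
230 [ 33.7   0.2 -19.9]
234 [ 31.6   0.2 -19.7]
238 [ 29.5   0.2 -19.2]
t 44.0 pos [463.8 420.5 176. ] jaw 71.7 tilt [-0.0029 -0.0155] open 47.4 F [-0.3 -0.2 -6. ]
dx -200.5 dy -376.8 dz 32.3 yaw -25.7  dist 428
```

View pics/w23.png

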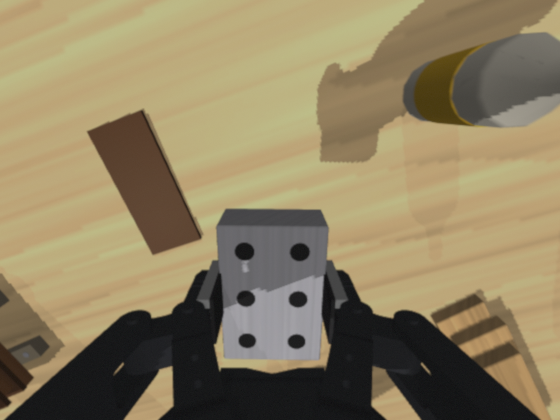

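{"fn": "step_arm", "kwargs": {
  "deltas": [
    {"dx":-20,"dy":-38,"dz":0,"yaw":-5},
    {"dx":-42,"dy":-78,"dz":0,"yaw":-10},
    {"dx":-64,"dy":-118,"dz":0,"yaw":-15},
    {"dx":-84,"dy":-156,"dz":0,"yaw":-20},
    {"dx":-104,"dy":-194,"dz":0,"yaw":-25}
  ]
}}

```text
time: 44.55
ee_pos: [0.4987, 0.2007, 0.1746]
eef_rot: [0.189, -3.124, 0.029]
wrist_force: [1.3, 0.2, -6.0]
opening: 0.0474
```

```bash
./p.sh 534.8 -0.7 150 97.4
```

```text
t 44.5 pos [498.7 200.7 174.6] jaw 96.9 tilt [-0.0111 -0.0194] open 47.4 F [ 1.3  0.2 -6. ]
dx -11.8 dy -203.8 dz 28.1 yaw -0.5  dist 206
```

{"fn": "step_arm", "kwargs": {
  "deltas": [
    {"dx":-3,"dy":-50,"dz":0,"yaw":-0.5},
    {"dx":-6,"dy":-100,"dz":0,"yaw":-0.5},
    {"dx":-9,"dy":-150,"dz":5,"yaw":-0.5},
    {"dx":-12,"dy":-190,"dz":10,"yaw":-0.5},
    {"dx":-12,"dy":-204,"dz":15,"yaw":-0.5}
  ]
}}

```text
time: 45.05
ee_pos: [0.5324, -0.0094, 0.1591]
eef_rot: [0.186, -3.116, 0.039]
wrist_force: [0.1, -0.8, -4.7]
opening: 0.0476
```

```bash
python3 -c "
from h import *
f=grab('wrist','w24'); T=toolpts(f)
for v in range(206,240,4): print(v,np.round(T[v,272],1))
";  ./p.sh 534.8 -0.7 110 97.4
```

```text
206 [14.1  0.8 76. ]
210 [36.3  0.7 -0.3]
214 [36.2  0.6 -6.3]
218 [ 36.    0.6 -11.4]
222 [ 35.8   0.6 -15.9]
226 [ 35.4   0.6 -20.1]
230 [ 33.9   0.6 -21. ]
234 [ 31.2   0.6 -18.9]
238 [ 29.8   0.6 -20.3]
t 45.1 pos [531.7  -9.6 158.2] jaw 96.8 tilt [-0.0202 -0.026 ] open 47.0 F [-0.4 -3.6 -6.4]
dx -5.3 dy 9.6 dz 47.9 yaw -0.6  dist 49
```

View pics/w24.png

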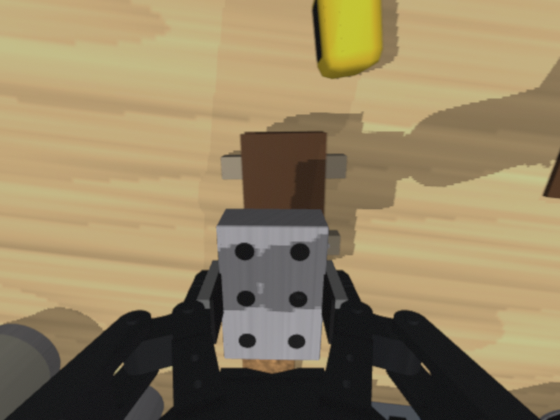

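{"fn": "step_arm", "kwargs": {
  "deltas": [
    {"dx":-5.3,"dy":9.6,"dz":20,"yaw":-0.6},
    {"dx":-5.3,"dy":9.6,"dz":35,"yaw":-0.6},
    {"dx":-5.3,"dy":9.6,"dz":40,"yaw":-0.6},
    {"dx":-5.3,"dy":9.6,"dz":40,"yaw":-0.6},
    {"dx":-5.3,"dy":9.6,"dz":40,"yaw":-0.6}
  ]
}}

```text
time: 45.6
ee_pos: [0.5347, -0.0003, 0.1174]
eef_rot: [0.202, -3.112, 0.039]
wrist_force: [0.6, -0.5, -5.3]
opening: 0.0474
```

```bash
./p.sh 534.8 -0.7 93 97.4
```

```text
t 45.6 pos [ 5.347e+02 -3.000e-01  1.174e+02] jaw 97.4 tilt [-0.0212 -0.0262] open 47.4 F [ 0.6 -0.5 -5.3]
dx -0.6 dy 0.2 dz 24.4 yaw 0.0  dist 24
```

{"fn": "step_arm", "kwargs": {
  "deltas": [
    {"dx":-0.6,"dy":0,"dz":10,"yaw":0},
    {"dx":-0.6,"dy":0,"dz":18,"yaw":0},
    {"dx":-0.6,"dy":0,"dz":23,"yaw":0},
    {"dx":-0.6,"dy":0,"dz":23,"yaw":0}
  ]
}}

```text
time: 46.0
ee_pos: [0.5337, -0.0008, 0.0932]
eef_rot: [0.201, -3.109, 0.039]
wrist_force: [-0.2, 0.0, -5.8]
opening: 0.0474
```

```bash
./p.sh 534.8 -0.7 89 97.4
```

```text
t 46.0 pos [533.7  -0.8  93.2] jaw 97.4 tilt [-0.0238 -0.0264] open 47.4 F [-0.2  0.  -5.8]
dx -1.2 dy 0.1 dz 4.2 yaw 0.0  dist 4
```

{"fn": "step_arm", "kwargs": {
  "deltas": [
    {"dx":-1.2,"dy":0,"dz":1.5,"yaw":0},
    {"dx":-1.2,"dy":0,"dz":3,"yaw":0},
    {"dx":-1.2,"dy":0,"dz":4,"yaw":0},
    {"dx":-1.2,"dy":0,"dz":4,"yaw":0}
  ]
}}

```text
time: 46.4
ee_pos: [0.5352, -0.0007, 0.0899]
eef_rot: [0.202, -3.11, 0.038]
wrist_force: [-1.7, 0.4, -2.1]
opening: 0.0475
```

```bash
./p.sh 534.8 -0.7 88 97.4
```

```text
t 46.4 pos [535.2  -0.7  89.9] jaw 97.4 tilt [-0.0228 -0.026 ] open 47.5 F [-1.7  0.4 -2.1]
dx 0.3 dy 0.1 dz 2.0 yaw 0.0  dist 2
```

{"fn": "step_arm", "kwargs": {
  "deltas": [
    {"dx":0,"dy":0,"dz":1,"yaw":0},
    {"dx":0,"dy":0,"dz":2,"yaw":0},
    {"dx":0,"dy":0,"dz":2,"yaw":0}
  ]
}}

```text
time: 46.7
ee_pos: [0.5353, -0.0007, 0.0896]
eef_rot: [0.201, -3.111, 0.037]
wrist_force: [-5.1, -0.6, 6.6]
opening: 0.0475
```

```bash
./p.sh 534.8 -0.7 88 97.4
```

```text
t 46.7 pos [535.3  -0.7  89.6] jaw 97.4 tilt [-0.0221 -0.0252] open 47.5 F [-5.1 -0.6  6.6]
dx 0.5 dy 0.1 dz 1.6 yaw 0.0  dist 2
```

{"fn": "step_arm", "kwargs": {
  "deltas": [
    {"dx":0,"dy":0,"dz":0,"yaw":0},
    {"dx":0,"dy":0,"dz":0,"yaw":0},
    {"dx":0,"dy":0,"dz":0,"yaw":0},
    {"dx":0,"dy":0,"dz":0,"yaw":0}
  ],
  "fingers": 72,
  "grip_force": 30
}}

```text
time: 47.1
ee_pos: [0.5358, -0.0008, 0.0897]
eef_rot: [0.201, -3.112, 0.037]
wrist_force: [0.3, -0.9, 0.4]
opening: 0.0721
```

{"fn": "step_arm", "kwargs": {
  "deltas": [
    {"dx":0,"dy":0,"dz":-10,"yaw":0},
    {"dx":0,"dy":0,"dz":-30,"yaw":0},
    {"dx":0,"dy":0,"dz":-70,"yaw":0},
    {"dx":0,"dy":0,"dz":-110,"yaw":0},
    {"dx":0,"dy":0,"dz":-110,"yaw":0}
  ]
}}

```text
time: 47.6
ee_pos: [0.5428, 0.0018, 0.2066]
eef_rot: [0.202, -3.126, 0.038]
wrist_force: [1.7, 0.3, -0.2]
opening: 0.0719
```

```bash
python3 -c "
from h import *
f=grab('wrist','w25'); W=cloud(f)
print(obj(f,W,180,370,65,320,0.100,0.109,zmax=.12))
print(obj(f,W,180,370,65,320,0.076,0.084,zmax=.12))
"; ./p.sh 500 300 200 97
```

```text
[ 5.358e+02 -1.000e-01  7.610e+01  4.980e+01  7.000e+00  5.341e+02
 -3.000e-01  7.200e+00  1.092e+02]
[ 5.359e+02 -4.000e-01  1.496e+02  6.200e+01  7.900e+00  5.298e+02
 -1.100e+00  7.800e+00  8.570e+01]
t 47.6 pos [540.9   1.9 203.7] jaw 97.4 tilt [-0.0125 -0.0247] open 72.1 F [ 0.5  0.5 -0.9]
dx 2.1 dy 300.9 dz -3.2 yaw 0.4  dist 301
```

View pics/w25.png

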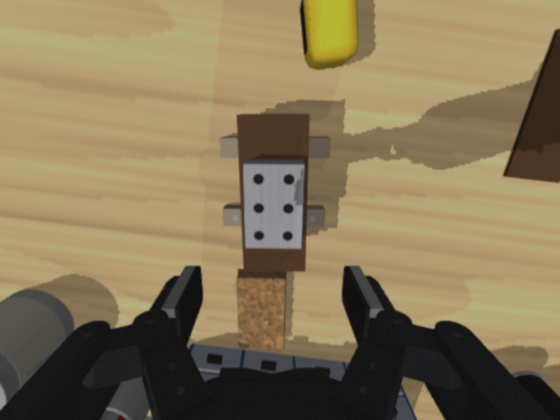

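{"fn": "step_arm", "kwargs": {
  "deltas": [
    {"dx":0,"dy":60,"dz":-10,"yaw":0},
    {"dx":0,"dy":110,"dz":-10,"yaw":0},
    {"dx":0,"dy":160,"dz":-10,"yaw":0},
    {"dx":0,"dy":200,"dz":-10,"yaw":0},
    {"dx":0,"dy":220,"dz":-10,"yaw":0}
  ]
}}

```text
time: 48.15
ee_pos: [0.5095, 0.2275, 0.2072]
eef_rot: [0.216, -3.117, 0.032]
wrist_force: [0.3, 0.1, 0.0]
opening: 0.072
```

{"fn": "step_arm", "kwargs": {
  "deltas": [
    {"dx":0,"dy":0,"dz":0,"yaw":0},
    {"dx":0,"dy":0,"dz":0,"yaw":0},
    {"dx":0,"dy":0,"dz":0,"yaw":0},
    {"dx":0,"dy":0,"dz":0,"yaw":0},
    {"dx":0,"dy":0,"dz":0,"yaw":0}
  ]
}}

```text
time: 48.65
ee_pos: [0.5102, 0.2254, 0.2074]
eef_rot: [0.21, -3.117, 0.033]
wrist_force: [-0.5, -0.1, 0.3]
opening: 0.0719
```

```bash
python3 -c "
from h import *
f=grab('top','t10'); W=cloud(f)
print('blk',obj(f,W,240,310,150,235,0.100,0.109,zmax=.12))
print('sheet',obj(f,W,240,310,150,235,0.077,0.084,zmax=.12))
print('tape',obj(f,W,248,276,234,272,.009,.064),'sander',obj(f,W,255,290,115,160,.009,.022,zmax=.04))
cv2.imwrite('pics/t10c.png',cv2.resize(f['pixels'][110:280,200:350,::-1],None,fx=4,fy=4,interpolation=cv2.INTER_CUBIC)[:600])
f=grab('side','s10')
cv2.imwrite('pics/s10c.png',cv2.resize(f['pixels'][140:270,210:400,::-1],None,fx=4,fy=4,interpolation=cv2.INTER_CUBIC))
"
```

```text
blk [534.8   1.9  76.   49.6   7.4 534.6   1.9   7.  108.7]
sheet [534.8   1.6 150.2  61.9   8.  534.3   1.5   8.   86.9]
tape [374.8  29.6  70.1  46.1  14.8 374.9  29.4  16.1  59.7] sander [708.4   7.1 112.5  61.9   6.9 708.2   7.1   7.1  21.5]
```

View pics/t10c.png

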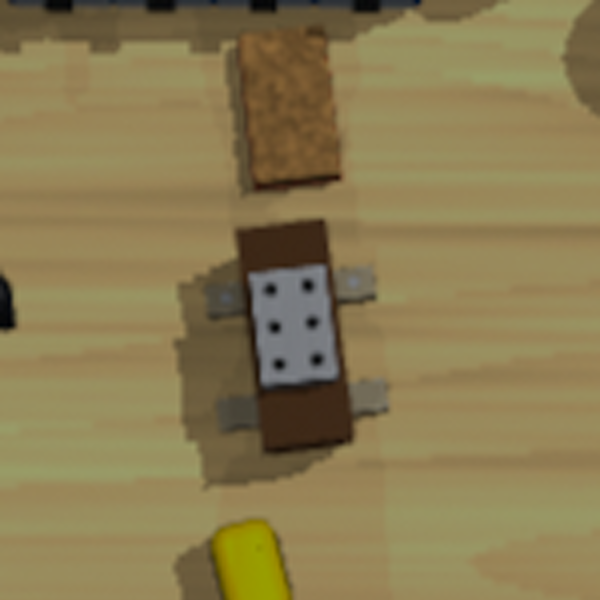

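View pics/s10c.png

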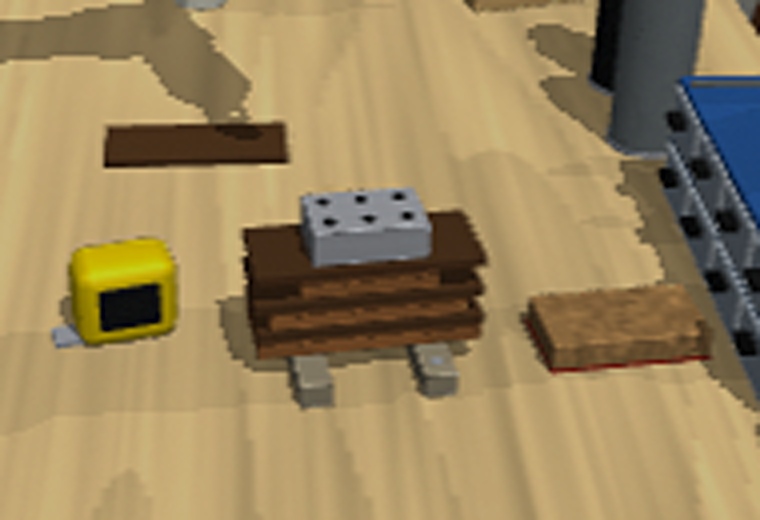

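View pics/t10.png

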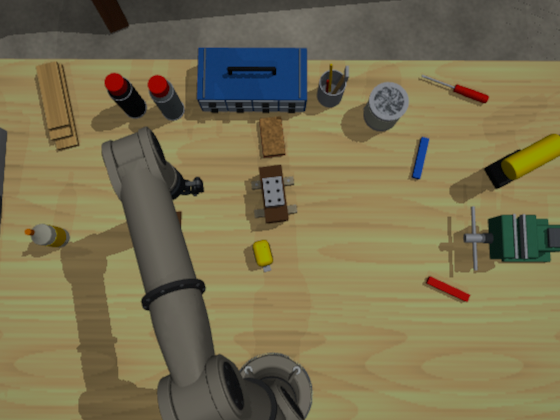

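The views show the stack standing flat on both bearers in the right order, with the block centred. The tape and sander read as they did at the start, and the spare sheet is flat on the bench. I hand the job in.

```bash
python3 -c "
from h import *
print(robot.close_job())"
```

```text
the job is handed in; nothing more can be done
None
```

The stack is built as asked and handed in, at about 49 s of the 210 s allowed. No verdict was reported.

- **Bearers:** the loose bearer lies parallel to the screwed one, 80 to 80.6 mm centre to centre. Its end is about 1.2–1.5 mm out of line, which I left as it was.
- **Stack:** front_c was absent. From the bottom up it is front_a, a sheet, front_b, a sheet, front_d, a sheet, then the steel block on its broad face. Front_d was knocked a few centimetres aside during the run; I found it again and used it.
- **Centring:** the wrist camera puts every layer within about 1.5 mm of the bay centre and 0.6° of square. The top camera disagrees by 1–2 mm: it puts most layers 1–2 mm towards +y, within the 2 mm calibration. Block and top sheet both read about 1.5 mm off there.
- **Other items:** the tape and the sanding block read as they did at the start, within 1 mm. The spare sheet lies flat on the bench where it started. The gripper was well clear when I handed in.
- **Tool tilt:** the tool drifted up to about 2° off vertical during the run. The pieces still settled flat when released.

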